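Tighten the reader screws and load the bottles

TASK

Set up the code-reader rail: with the T-key, not with the fingers, turn all four captive screws clockwise fully home, then hang the key back in its cradle and let go. After that stand every bottle that is there upright on a ringed place of its own, centred in the ring, with its code label facing straight at the reader behind it. Leave the tape, the tub and the jar where they are.

Things in the scene. Friction and masses are not known exactly. Their poses are not given: they have to be found in the camera images.
- rail: Fixed dark plate 170 (x) x 450 (y) x 12 mm; origin: centre of its underside, z up. Four stations side by side along y, each: on the -x (robot) side a bottle place with a printed white ring; on the +x side a grey reader block 45 x 40 mm, top 72 mm above the table, its black window looking to -x at the place; beside the reader (to +y) one screw. Rail x points from a place straight to its reader.
- cradle: Fixed stand for the key: base 100 x 90 x 10 mm, origin at the centre of its underside; two upright plates (10 mm thick in x, 70 mm long in y, tops 98 mm above the table) at x = +-25 mm leave a gap 40 mm wide in x, open at both y ends. The key hangs with its bar along x across both plate tops, shank in the gap.
- key: Loose T-key, 100 mm tall, 150 g, hanging in the cradle. Origin: centre of the lower end of its flat blade; z up the shank. Blade 34 mm wide (x), 7 mm thick (y), 16 mm tall; shank 12 mm diameter; on top a black cross bar 90 (x) x 22 (y) x 22 mm, its centre 89 mm above the origin. Bar and blade both lie along the key's x. Hung up, its origin is 20 mm above the table.
- pad1 (a point): Centre of bottle place 1, on the rail's top face (12 mm above the table), axes as the rail; the window of its reader is 54 mm away along rail +x. Printed ring 94 mm outside diameter.
- screw1 (a joint): Turn of captive screw 1, rad: 0 = slack (slot along rail y), grows clockwise seen from above, stop at 1.571 = fully home (slot along rail x); stiff, 0.1 N m. Its upright axis stands 76.5 mm along rail +x and 52.5 mm along rail +y from the centre of place 1. Head: disc 54 mm across with two raised brass jaws; slot between them 13 mm wide, 36 long, floor 36 and jaw tops 46 mm above the table.
- bottle1: White plastic bottle, 106 mm tall, about 220 g; may be absent. Origin: centre of its underside. Round foot 84 mm diameter and 8 mm thick, body 52 mm diameter up to 70 mm, blue cap 40 mm diameter from 78 to 106 mm. Marked side (paper code label with black bars) on its own +x; a white rib on the cap top and a black one on the foot point that way. All alike; any place will do.
- mark1 (a point): Centre of the code label of bottle 1, 28 mm out along its x and 40 mm above its underside.
- pad2 (a point): Centre of bottle place 2, on the rail's top face (12 mm above the table), axes as the rail; the window of its reader is 54 mm away along rail +x. Printed ring 94 mm outside diameter.
- screw2 (a joint): Turn of captive screw 2, rad: 0 = slack (slot along rail y), grows clockwise seen from above, stop at 1.571 = fully home (slot along rail x); stiff, 0.1 N m. Its upright axis stands 76.5 mm along rail +x and 52.5 mm along rail +y from the centre of place 2. Head: disc 54 mm across with two raised brass jaws; slot between them 13 mm wide, 36 long, floor 36 and jaw tops 46 mm above the table.
- bottle2: White plastic bottle, 106 mm tall, about 220 g; may be absent. Origin: centre of its underside. Round foot 84 mm diameter and 8 mm thick, body 52 mm diameter up to 70 mm, blue cap 40 mm diameter from 78 to 106 mm. Marked side (paper code label with black bars) on its own +x; a white rib on the cap top and a black one on the foot point that way. All alike; any place will do.
- mark2 (a point): Centre of the code label of bottle 2, 28 mm out along its x and 40 mm above its underside.
- pad3 (a point): Centre of bottle place 3, on the rail's top face (12 mm above the table), axes as the rail; the window of its reader is 54 mm away along rail +x. Printed ring 94 mm outside diameter.
- screw3 (a joint): Turn of captive screw 3, rad: 0 = slack (slot along rail y), grows clockwise seen from above, stop at 1.571 = fully home (slot along rail x); stiff, 0.1 N m. Its upright axis stands 76.5 mm along rail +x and 52.5 mm along rail +y from the centre of place 3. Head: disc 54 mm across with two raised brass jaws; slot between them 13 mm wide, 36 long, floor 36 and jaw tops 46 mm above the table.
- bottle3: White plastic bottle, 106 mm tall, about 220 g; may be absent. Origin: centre of its underside. Round foot 84 mm diameter and 8 mm thick, body 52 mm diameter up to 70 mm, blue cap 40 mm diameter from 78 to 106 mm. Marked side (paper code label with black bars) on its own +x; a white rib on the cap top and a black one on the foot point that way. All alike; any place will do.
- mark3 (a point): Centre of the code label of bottle 3, 28 mm out along its x and 40 mm above its underside.
- pad4 (a point): Centre of bottle place 4, on the rail's top face (12 mm above the table), axes as the rail; the window of its reader is 54 mm away along rail +x. Printed ring 94 mm outside diameter.
- screw4 (a joint): Turn of captive screw 4, rad: 0 = slack (slot along rail y), grows clockwise seen from above, stop at 1.571 = fully home (slot along rail x); stiff, 0.1 N m. Its upright axis stands 76.5 mm along rail +x and 52.5 mm along rail +y from the centre of place 4. Head: disc 54 mm across with two raised brass jaws; slot between them 13 mm wide, 36 long, floor 36 and jaw tops 46 mm above the table.
- bottle4: White plastic bottle, 106 mm tall, about 220 g; may be absent. Origin: centre of its underside. Round foot 84 mm diameter and 8 mm thick, body 52 mm diameter up to 70 mm, blue cap 40 mm diameter from 78 to 106 mm. Marked side (paper code label with black bars) on its own +x; a white rib on the cap top and a black one on the foot point that way. All alike; any place will do.
- mark4 (a point): Centre of the code label of bottle 4, 28 mm out along its x and 40 mm above its underside.
- tape: Roll of tape lying flat, 90 mm diameter, 25 mm high; bystander. Origin: centre of its underside.
- tub: Open white plastic tub, 100 mm diameter, 75 mm high; bystander. Origin: centre of its underside.
- jar: Closed glass jar, 70 mm diameter, 90 mm high; bystander. Origin: centre of its underside.
Not all that is in view belongs to the job. Of the things shaped like the key, the black one is meant.

How it is judged:
By the outcome, as a careful person would: the job done as asked, in the order asked, and still so for the second after the job is handed in, with the robot touching nothing.
Of bottle1, bottle2, bottle3, bottle4 only 3 to 4 are there at a start; the rules pass over those that are not, and their reading is None.
At some moment in a run one of bottle1, bottle2, bottle3, bottle4 may be knocked a few centimetres aside while the robot is not near it.
It also fails if it takes over 210 s, if anything falls off the work surface, if the arm or the gripper's body presses on something with over 40 N, if the wrist force passes 120 N, or if a joint passes its speed limit or range.

ROBOT

A 6-joint arm with a two-finger parallel gripper is mounted at the origin on the work surface. World frame = base frame: x ahead of the robot, y to its left, z up, the work surface at z = 0. Lengths are in m, angles in rad, forces in N, time in s.
With the tool pointing down it reaches from about 0.3 to 0.875 m from the base axis. Payload 6.4 kg.
Tool frame: the origin (TCP) lies midway between the tips of the shut fingers; the grasp point (between the pads) lies 19 mm behind it; z points along the fingers, y is the line along which they close (so a half turn about z gives the same grasp; the last joint's range is limited). The gripper opens to 85 mm and grips with 20 to 120 N. Pads are 22 mm wide; open, the fingers measure 114 mm over their backs; the gripper's body (76 mm by 85 mm) begins 54 mm behind the grasp point. The pads swing forward as they close: fully open they stand 13 mm farther back than shut.
Start: joints at [0.953, 0.181, 1.607, -0, 1.354, -0.206], TCP at [0.23, 0.527, 0.231] pointing down, gripper open.
Joint ranges: [-2.99, 2.99], [-0.89, 2.07], [0.3, 2.58], [-1.14, 4.28], [0, 2.63], [-3.12, 3.12]. Speed limits (rad/s): [2.57, 2.57, 3.01, 3.14, 3.14, 3.14].

INTERFACE

Orientations are given as a unit quaternion [w, x, y, z].
In Python, from workcell import manip, vision gives the robot as it stands. The module is installed in compiled form; this text tells all that it offers.
- The arm moves only by the tool carry_out, never from a script. Its argument "steps" is a list that holds one entry, the list of rows, each a list of 5 numbers: the closure, from -1 (fully open) to 1 (shut), then the shift along the tool's x, y, z in mm, then the turn about the tool's z in rad. In form: [[[claw, tx, ty, tz, twist], ...]]. A call has 1 to 20 rows; each row shifts and turns the commanded pose from where the row before left it, along the tool's axes as they then stand; what a row does not reach is not made up. A row lasts 1/10 s, in which the tool goes at most 50 mm and 8.59 degrees, less where a joint would pass 70% of its speed; a pose out of reach is approached as far as the arm can. A call is refused whole if a number of a shift passes 50 or a number of a turn 0.15, either way. A call with a gripper value outside its range is refused whole. The fingers move at their own pace and stop on an object; the grip force is fixed at half the most. Time passes only in rows, so rows that do not move let the fingers close. It gives the time, the measured TCP pose, the force, the opening and the grip force at its end, in the units of the state.
- manip.sense(): the state, without advancing time (a new reading comes with each control period).
- vision.capture(name): name is "scene" or "top" or "wrist"; returns the picture (384x512x3 uint8, blue, green, red); there is no depth.
- vision.calibration(name): a dict with "fx", "fy", "cx", "cy" (pixels), "D" ([k1, k2, p1, p2, k3] as OpenCV has them; the pictures are not rectified), "R" (3x3) and "t" (3): a world point X has camera coordinates R X + t. Camera axes: x right, y down, z forward; pixel columns grow to the right and rows downward; lengths in m; the calibration is good to about 2 mm. A picture is of the moment at which its call begins: read the wrist's pose just before it. calibration takes no time and is no camera call; for the wrist camera it gives the pose at the moment of the call.
- manip.finish_job(): hands the job in; it is judged then, once.
The state is a dict: "time": time; "joints": joint angles; "qvel": joint speeds; "joint_efforts": joint torques, N m; "eef_pos": TCP position; "tcp_rot": TCP orientation; "force": force on the tool from outside, world axes, zero at the start; "ft_torque": the same for the moment, N m; "gripper_width": finger opening in m; "grasp_force": force on a finger pad.
Only numpy, scipy, OpenCV 4.12 (cv2) and the standard library are available. Lean on these libraries where they do the work, as an engineer would, in place of code of your own. Each camera call takes 0.05 s, during which the arm holds its last target. There are 200 camera calls.

## Working session

There is one attempt and no reset: what is moved stays moved. The work goes in short steps, Python scripts to look and compute and a tool call to move; the robot and the scene stay as the last step left them, time stands still between calls to the robot, and variables do not carry over. Pictures are saved under pics/ and viewed, at most 14 in all, crops included, and the job is handed in when it is done.

Besides the shell and the picture viewer there is one more tool, called after "Emit:" by a JSON object that holds its "method" and its "body", one argument or row to a line. carry_out: Moves the arm, as the interface text tells. Its arguments: {"type":"object","properties":{"steps":{"type":"array"}},"required":["steps"]}

```bash
mkdir -p pics
python3 - <<'E'
from workcell import manip, vision
import cv2, numpy as np
for n in ("scene","top"):
    im=vision.capture(n); cv2.imwrite(f"pics/{n}0.png",im)
    cv2.imwrite(f"pics/{n}0b.png",cv2.resize(im,(800,600),interpolation=cv2.INTER_CUBIC))
    c=vision.calibration(n); print(n,{k:np.round(np.array(v),4).tolist() for k,v in c.items()})
print(manip.sense())
E
```

```text
scene {'fx': 402.8696, 'fy': 402.8696, 'cx': 259.8178, 'cy': 198.5716, 'D': [0.0005, 0.0, 0.0, 0.0, 0.0], 'R': [[0.7405, 0.6719, 0.0183], [0.4638, -0.491, -0.7374], [-0.4865, 0.5545, -0.6752]], 't': [-0.3406, -0.1541, 1.5982]}
top {'fx': 372.4378, 'fy': 372.4378, 'cx': 263.527, 'cy': 193.9958, 'D': [0.0287, 0.0, 0.0, 0.0, 0.0], 'R': [[0.0119, -0.9999, -0.0123], [-0.9912, -0.0102, -0.1323], [0.1322, 0.0138, -0.9911]], 't': [0.0062, 0.4718, 1.2739]}
{'time': 0.1, 'joints': array([ 9.52722861e-01,  1.81529957e-01,  1.60790771e+00, -8.93926301e-06,
        1.35380111e+00, -2.06310108e-01]), 'qvel': array([ 0.00045492, -0.00100206, -0.0022825 , -0.00191743,  0.00120218,
        0.0005985 ]), 'joint_efforts': array([-3.35686409e-04, -4.45880091e+01, -3.52236056e+01, -2.81904222e-04,
        4.16527240e-03, -1.92835657e-06]), 'eef_pos': array([0.22982451, 0.52652491, 0.23043885]), 'tcp_rot': array([-3.25733696e-04,  2.04429284e-01,  9.78880989e-01, -7.55870917e-04]), 'force': array([-1.72421472,  0.19491569,  0.68060877]), 'ft_torque': array([-0.01458644,  0.05049944,  0.01159174]), 'grasp_force': 0.0, 'gripper_width': 0.08548847708414926}
```

View pics/scene0b.png

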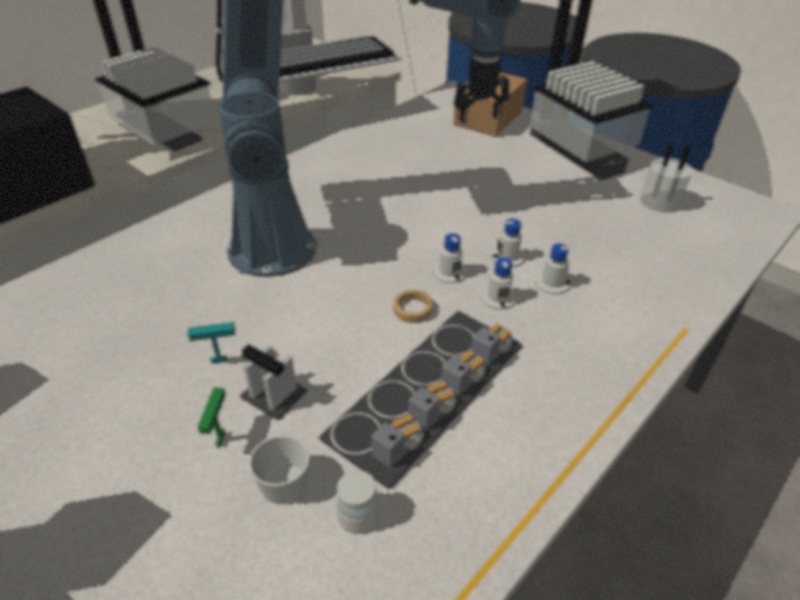

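View pics/top0b.png

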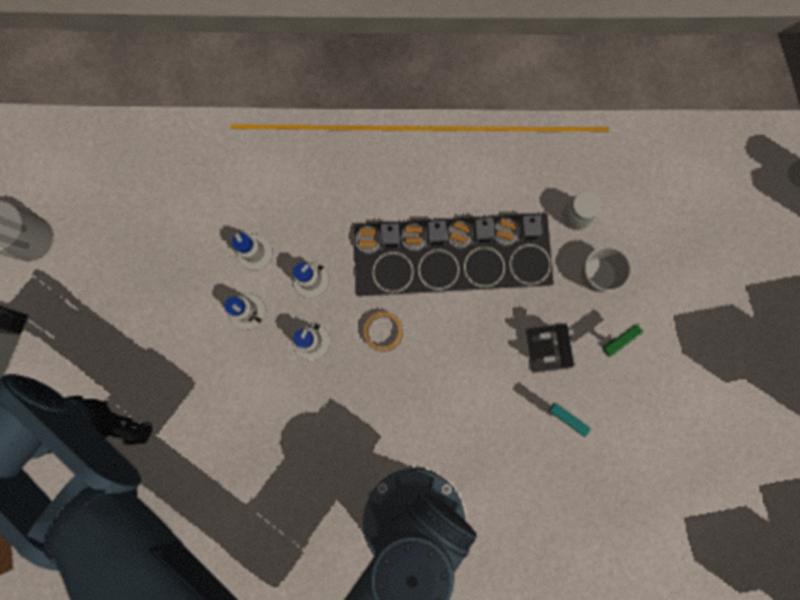

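The scene shows four bottles, with caps in the 800x600 top picture at (242,242), (304,272), (236,307) and (304,338). Three things are shaped like the key: a black bar in the cradle at (548,345), a green one at (622,340) and a teal one at (570,419). The black one is meant. I'll confirm it in the crop.

Run:
```python
import cv2
im=cv2.imread("pics/top0.png")
cv2.imwrite("pics/c1.png",cv2.resize(im[130:250,220:420],None,fx=4,fy=4,interpolation=cv2.INTER_CUBIC))
cv2.imwrite("pics/c2.png",cv2.resize(im[140:240,130:262],None,fx=6,fy=6,interpolation=cv2.INTER_CUBIC))
```

```text
(no output)
```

View pics/c1.png

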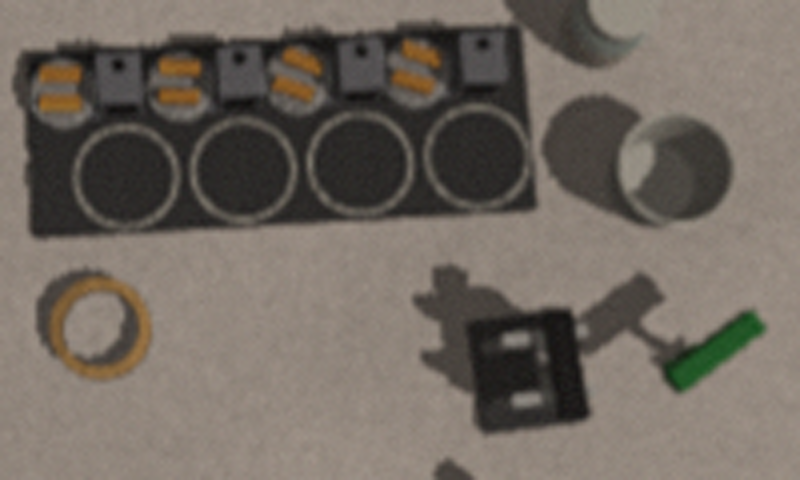

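View pics/c2.png

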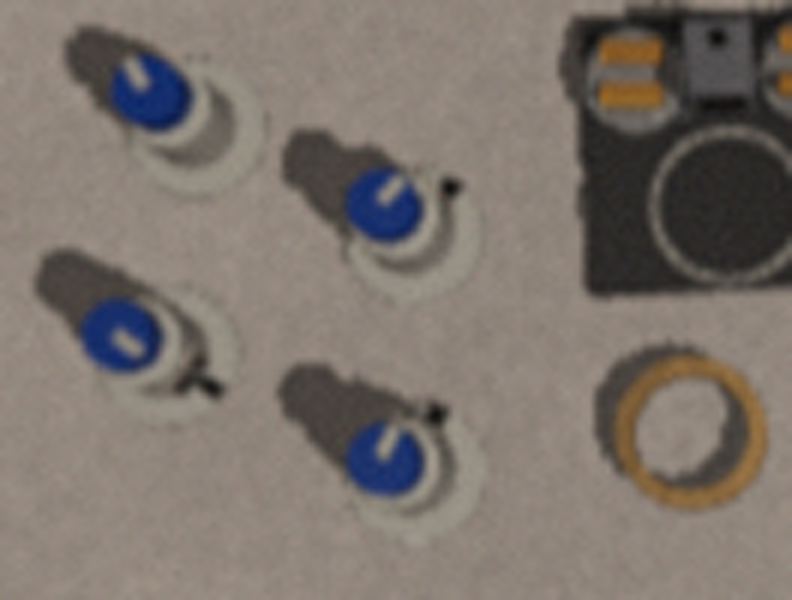

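Black bar in the cradle at c1 (567,365) confirmed; green and teal lie apart and don't fit. Ring centres in c1: (126,176), (244,170), (360,164), (478,157). Jaw pairs: (61,74)/(61,104), (180,67)/(180,97), (303,62)/(293,91), (421,53)/(413,83). The last two are already partly turned. In c2 the feet are at (200,125), (412,232), (168,350), (415,470) and the ribs are visible.

```bash
cat > h.py <<'E'
from workcell import manip, vision
import cv2, numpy as np
np.set_printoptions(precision=4,suppress=True)
def K(c): return np.array([[c['fx'],0,c['cx']],[0,c['fy'],c['cy']],[0,0,1.]])
def ray(c,p):
    u=cv2.undistortPoints(np.array(p,float).reshape(-1,1,2),K(c),np.array(c['D'],float)).reshape(-1,2)
    R=np.array(c['R']);t=np.array(c['t'])
    return -R.T@t, np.c_[u,np.ones(len(u))]@R
def plane(c,p,z):
    o,d=ray(c,p); return o+d*((z-o[2])/d[:,2])[:,None]
def proj(c,X):
    R=np.array(c['R']);t=np.array(c['t'])
    return cv2.projectPoints(np.array(X,float).reshape(-1,1,3),cv2.Rodrigues(R)[0],t,K(c),np.array(c['D'],float))[0].reshape(-1,2)
def tri(c1,p1,c2,p2):
    A=np.zeros((3,3));b=np.zeros(3)
    for c,p in ((c1,p1),(c2,p2)):
        o,d=ray(c,p);d=d[0]/np.linalg.norm(d[0]);M=np.eye(3)-np.outer(d,d);A+=M;b+=M@o
    return np.linalg.solve(A,b)
def tool():
    s=manip.sense();w,x,y,z=s['tcp_rot']
    from scipy.spatial.transform import Rotation as Ro
    R=Ro.from_quat([x,y,z,w]).as_matrix()
    return s['eef_pos'],R
E
python3 - <<'E'
from h import *
c=vision.calibration("top"); s=vision.calibration("scene")
f=lambda P:np.array(P,float)/4+[220,130]
g=lambda P:np.array(P,float)/6+[130,140]
rc=plane(c,f([(126,176),(244,170),(360,164),(478,157)]),.012);print("rings",rc)
j=plane(c,f([(61,74),(61,104),(180,67),(180,97),(303,62),(293,91),(421,53),(413,83)]),.046);print("screws",(j[::2]+j[1::2])/2,'perp ang',np.degrees(np.arctan2(*(j[::2]-j[1::2])[:,1::-1].T)))
d=rc[0]-rc[3];a=np.arctan2(-d[0],d[1]);print("rail yaw deg",np.degrees(a))
X=np.array([np.cos(a),np.sin(a)]);Y=np.array([-X[1],X[0]]);print("pred screws",rc[:,:2]+.0765*X+.0525*Y)
print("bar ends",plane(c,f([(552,312),(572,310),(587,415),(560,420)]),.120))
print("base",plane(c,f([(468,325),(482,432)]),.01))
print("feet",plane(c,g([(200,125),(412,232),(168,350),(415,470)]),.008))
print("caps",plane(c,g([(150,92),(384,205),(121,335),(385,458)]),.106))
r=np.array([[(150,92),(135,70)],[(384,205),(402,183)],[(121,335),(142,352)],[(385,458),(395,433)]])
for q in r:
    P=plane(c,g(q),.106);e=P[1]-P[0];print("cap yaw",np.degrees(np.arctan2(e[1],e[0])))
# scene height checks
sc=lambda x,y:np.array([[x,y]])/1.5625
for n,pt,ps in (("ring1",f([(126,176)]),sc(455,341)),("ring4",f([(478,157)]),sc(356,434)),("cap4",g([(385,458)]),sc(453,241)),("cap2",g([(384,205)]),sc(503,266))):print(n,tri(c,pt,s,ps))
p,R=tool();w=vision.calibration("wrist");Rw=np.array(w['R']);print("cam in tool",R.T@(-Rw.T@np.array(w['t'])-p),"\n",Rw@R,w['fx'],w['cx'],w['cy']);print(R)
E
```

```text
rings [[ 0.5461  0.0557  0.012 ]
 [ 0.5526 -0.0499  0.012 ]
 [ 0.559  -0.1536  0.012 ]
 [ 0.5663 -0.2588  0.012 ]]
screws [[ 0.617   0.1125  0.046 ]
 [ 0.6242  0.0079  0.046 ]
 [ 0.63   -0.0957  0.046 ]
 [ 0.6385 -0.2001  0.046 ]] perp ang [  1.2302   0.6531 -18.455  -14.9553]
rail yaw deg 3.671451758471745
pred screws [[ 0.6191  0.113 ]
 [ 0.6256  0.0074]
 [ 0.632  -0.0963]
 [ 0.6393 -0.2015]]
bar ends [[ 0.4174 -0.2957  0.12  ]
 [ 0.4192 -0.3117  0.12  ]
 [ 0.3349 -0.3216  0.12  ]
 [ 0.3307 -0.3001  0.12  ]]
base [[ 0.4158 -0.2482  0.01  ]
 [ 0.3223 -0.2589  0.01  ]]
feet [[0.592  0.3754 0.008 ]
 [0.528  0.2455 0.008 ]
 [0.4554 0.388  0.008 ]
 [0.3855 0.2387 0.008 ]]
caps [[0.5888 0.3758 0.106 ]
 [0.526  0.2428 0.106 ]
 [0.4518 0.3849 0.106 ]
 [0.3855 0.2371 0.106 ]]
cap yaw 35.76239333009191
cap yaw -37.36748615934233
cap yaw -127.72409624832156
cap yaw -19.867639248896396
ring1 [0.5483 0.0572 0.0076]
ring4 [ 0.5678 -0.2589  0.0078]
cap4 [0.3872 0.2402 0.095 ]
cap2 [0.5285 0.2455 0.0946]
cam in tool [ 0.0741 -0.0002 -0.1423] 
 [[ 0.0002  1.     -0.0005]
 [-0.9576  0.     -0.288 ]
 [-0.288   0.0005  0.9576]] 265.7593312782155 260.6197769786067 200.65584442519207
[[-0.9164  0.4002 -0.0009]
 [ 0.4002  0.9164 -0.0013]
 [ 0.0003 -0.0016 -1.    ]]
```

Next: turn the tool along the cradle and go up, then fly over the rail for wrist views.

Emit:
{"method": "carry_out", "body": {
  "steps": [
    [[-1,0,0,-4,0.147],[-1,0,0,-4,0.147],[-1,0,0,-4,0.147],[-1,0,0,-4,0.147],[-1,0,0,-4,0.147],[-1,0,0,-4,0.147],[-1,0,0,-4,0.147],[-1,0,0,-4,0.147],[-1,0,0,-4,0.147],[-1,0,0,-4,0.147],[-1,0,0,-4,0.147],[-1,0,0,-4,0.147],[-1,0,0,-4,0.147],[-1,0,0,-4,0.147],[-1,0,0,-4,0.147],[-1,0,0,-4,0.147],[-1,0,0,-4,0.147],[-1,0,0,-4,0.147]]
  ]
}}

```text
time: 1.9
eef_pos: [0.23, 0.5267, 0.3029]
tcp_rot: [0.0, 0.999, 0.039, -0.0]
force: [0.4, -0.4, -0.1]
gripper_width: 0.0853
grasp_force: 0.0
```

Emit:
{"method": "carry_out", "body": {
  "steps": [
    [[-1,10,30,0,0],[-1,10,30,0,0],[-1,10,30,0,0],[-1,10,30,0,0],[-1,10,30,0,0],[-1,10,30,0,0],[-1,10,30,0,0],[-1,10,30,0,0],[-1,10,30,0,0],[-1,10,30,0,0],[-1,10,30,0,0],[-1,10,30,0,0],[-1,10,30,0,0],[-1,10,30,0,0],[-1,10,30,0,0],[-1,10,30,0,0],[-1,10,30,0,0],[-1,10,30,0,0],[-1,10,30,0,0],[-1,0,0,0,0]]
  ]
}}

```text
time: 3.9
eef_pos: [0.4679, -0.028, 0.3027]
tcp_rot: [0.0, 0.999, 0.04, -0.0]
force: [0.9, 0.9, -0.0]
gripper_width: 0.0853
grasp_force: 0.0
```

```bash
cat >> h.py <<'E'
def snap(name,tag):
    import pickle
    manip.sense();c=vision.calibration(name);im=vision.capture(name);cv2.imwrite(f"pics/{tag}.png",im)
    pickle.dump(c,open(f"pics/{tag}.pkl","wb"));return c,im
def load(tag):
    import pickle
    return pickle.load(open(f"pics/{tag}.pkl","rb")),cv2.imread(f"pics/{tag}.png")
E
python3 - <<'E'
from h import *
c,im=snap("wrist","w1");print(tool())
cv2.imwrite("pics/w1b.png",cv2.resize(im,(800,600),interpolation=cv2.INTER_CUBIC))
E
```

```text
(array([ 0.4672, -0.0264,  0.3027]), array([[ 0.9967,  0.0807, -0.0014],
       [ 0.0808, -0.9967,  0.0005],
       [-0.0014, -0.0006, -1.    ]]))
```

View pics/w1b.png

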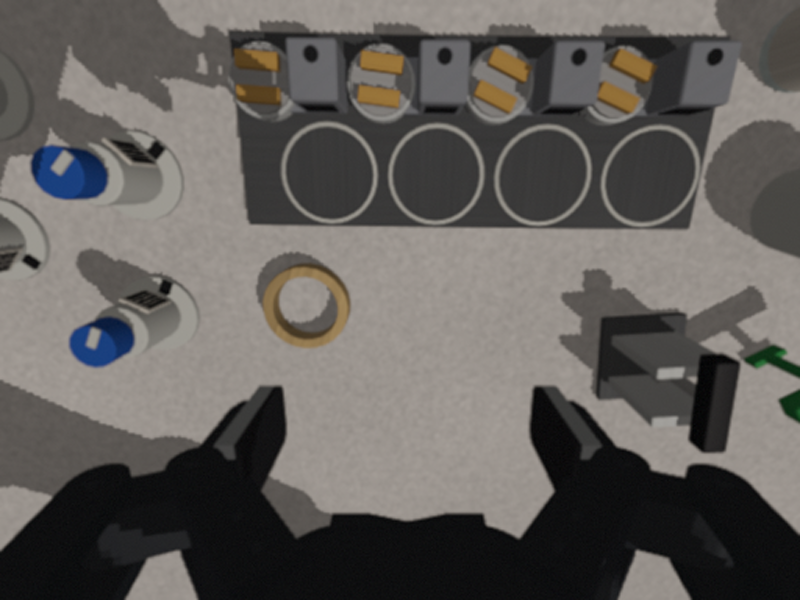

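Wrist view (800x600): jaws (257,60)/(258,94), (381,63)/(379,96), (508,63)/(496,96), (633,63)/(618,97). Rings (330,173), (437,173), (543,174), (651,175). The key's black bar is at (714,402). Moving above the cradle for a close look.

Emit:
{"method": "carry_out", "body": {
  "steps": [
    [[-1,-11,27,4,0],[-1,-11,27,4,0],[-1,-11,27,4,0],[-1,-11,27,4,0],[-1,-11,27,4,0],[-1,-11,27,4,0],[-1,-11,27,4,0],[-1,-11,27,4,0],[-1,-11,27,4,0],[-1,-11,27,4,0],[-1,0,0,0,0],[-1,0,0,0,0]]
  ]
}}

```text
time: 5.15
eef_pos: [0.3802, -0.3025, 0.2629]
tcp_rot: [-0.001, 0.999, 0.042, -0.0]
force: [-0.4, -0.3, -0.3]
gripper_width: 0.0856
grasp_force: 0.0
```

Run:
```python
from h import *
c,im=snap("wrist","w2");print(tool())
cv2.imwrite("pics/w2b.png",cv2.resize(im,(800,600),interpolation=cv2.INTER_CUBIC))
c,_=load("w1");t=vision.calibration("top")
f=lambda P:np.array(P,float)/1.5625
rw=f([(330,173),(437,173),(543,174),(651,175)]);rc=plane(c,rw,.012);print("rings",rc)
jw=f([(257,60),(258,94),(381,63),(379,96),(508,63),(496,96),(633,63),(618,97)])
j=plane(c,jw,.046);print("screws",(j[::2]+j[1::2])/2,np.degrees(np.arctan2(*(j[::2]-j[1::2])[:,1::-1].T)))
d=rc[0]-rc[3];a=np.arctan2(-d[0],d[1]);print("yaw",np.degrees(a))
X=np.array([np.cos(a),np.sin(a)]);Y=np.array([-X[1],X[0]]);print("pred",rc[:,:2]+.0765*X+.0525*Y)
f4=lambda P:np.array(P,float)/4+[220,130]
rt=f4([(126,176),(244,170),(360,164),(478,157)]);jt=f4([(61,74),(61,104),(180,67),(180,97),(303,62),(293,91),(421,53),(413,83)])
print("tri rings",np.array([tri(c,a,t,b) for a,b in zip(rw,rt)]));print("tri jaws",np.array([tri(c,a,t,b) for a,b in zip(jw,jt)]))
```

```text
(array([ 0.3804, -0.3021,  0.2632]), array([[ 0.9964,  0.0843, -0.0001],
       [ 0.0843, -0.9964,  0.001 ],
       [-0.    , -0.001 , -1.    ]]))
rings [[ 0.5481  0.055   0.012 ]
 [ 0.5566 -0.0501  0.012 ]
 [ 0.5638 -0.1542  0.012 ]
 [ 0.5707 -0.2595  0.012 ]]
screws [[ 0.6191  0.1119  0.046 ]
 [ 0.626   0.0082  0.046 ]
 [ 0.6342 -0.0954  0.046 ]
 [ 0.6414 -0.1997  0.046 ]] [  0.0489  -0.5007 -14.2099 -13.8114]
yaw 4.114632061650211
pred [[ 0.6206  0.1128]
 [ 0.6291  0.0077]
 [ 0.6363 -0.0964]
 [ 0.6432 -0.2016]]
tri rings [[ 0.5481  0.0564  0.0028]
 [ 0.5574 -0.0512 -0.0123]
 [ 0.5627 -0.156   0.0019]
 [ 0.569  -0.2603  0.0088]]
tri jaws [[ 0.6323  0.1134  0.0414]
 [ 0.6059  0.1131  0.041 ]
 [ 0.6389  0.0082  0.0429]
 [ 0.6158  0.0088  0.0288]
 [ 0.6489 -0.1012  0.0316]
 [ 0.6212 -0.0928  0.0372]
 [ 0.6541 -0.2042  0.043 ]
 [ 0.6272 -0.197   0.044 ]]
```

View pics/w2b.png

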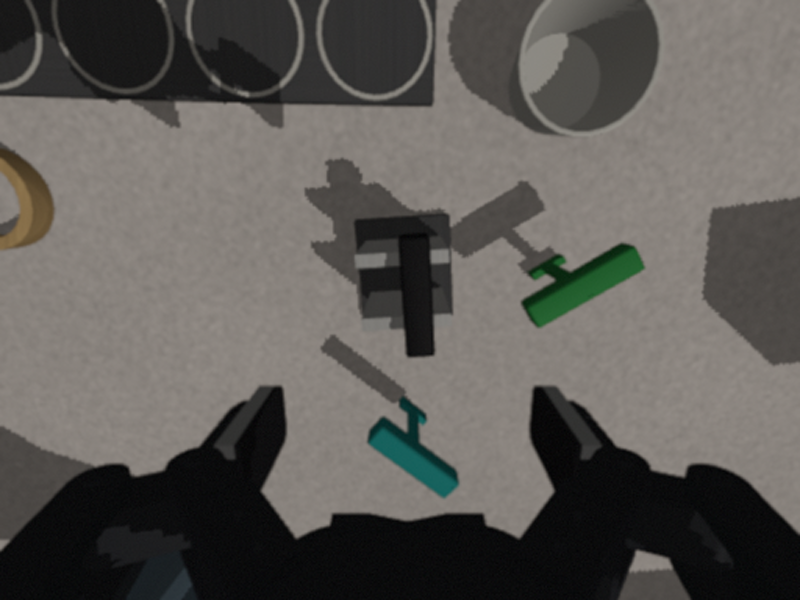

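Wrist view: bar top face corners (400,236), (428,233), (434,355), (407,356), black, in the cradle. Green and teal are left alone.

Run:
```python
from h import *
c,im=load("w2");t=vision.calibration("top")
f=lambda P:np.array(P,float)/1.5625
P=plane(c,f([(400,236),(428,233),(434,355),(407,356)]),.12);print(P,P.mean(0))
e=P[0]+P[1]-P[2]-P[3];a=np.arctan2(e[1],e[0]);print("yaw",np.degrees(a),np.linalg.norm(e)/2)
print("tri",tri(c,f([(417,295)]),t,np.array([[567.7,364]])/4+[220,130]))
p,R=tool();print("d tool",R.T@(P.mean(0)-p),"tool yaw",np.degrees(np.arctan2(R[1,0],R[0,0])))
print("base corners",plane(c,f([(357,220),(449,214),(453,313)]),.01))
```

```text
[[ 0.4213 -0.2936  0.12  ]
 [ 0.4249 -0.3123  0.12  ]
 [ 0.3367 -0.3255  0.12  ]
 [ 0.3342 -0.3056  0.12  ]] [ 0.3793 -0.3092  0.12  ]
yaw 8.17432304086012 0.08855682206133446
tri [ 0.3769 -0.3102  0.1052]
d tool [-0.0017  0.0071  0.1432] tool yaw 4.834739488815177
base corners [[ 0.4204 -0.2515  0.01  ]
 [ 0.4329 -0.3361  0.01  ]
 [ 0.3382 -0.3509  0.01  ]]
```

Emit:
{"method": "carry_out", "body": {
  "steps": [
    [[-1,-2,7,10,-0.06],[-1,0,0,20,0],[-1,0,0,20,0],[-1,0,0,20,0],[-1,0,0,20,0],[-1,0,0,20,0],[-1,0,0,20,0],[-1,0,0,15,0],[-1,0,0,15,0],[-1,0,0,14,0],[-1,0,0,0,0],[-1,0,0,0,0],[0.2,0,0,0,0],[1,0,0,0,0],[1,0,0,0,0],[1,0,0,0,0],[1,0,0,0,0],[1,0,0,0,0],[1,0,0,0,0],[1,0,0,0,0]]
  ]
}}

```text
time: 7.2
eef_pos: [0.3789, -0.3108, 0.0897]
tcp_rot: [0.0, 0.997, 0.072, 0.0]
force: [-0.1, 0.2, 6.4]
gripper_width: 0.0217
grasp_force: 59.2
```

Run:
```python
from h import *
p,R=tool();s=manip.sense();print(p,np.degrees(np.arctan2(R[1,0],R[0,0])),s['gripper_width'],s['grasp_force'],s['force'],s['joints'],R[2])
```

```text
[ 0.3789 -0.3108  0.0897] 8.23522137973123 0.021668336691656635 59.18829381465912 [-0.1221  0.202   6.4466] [-0.9297  0.1762  1.9304 -0.      1.0343  0.4974] [ 0.0003  0.0006 -1.    ]
```

Emit:
{"method": "carry_out", "body": {
  "steps": [
    [[1,0,0,-25,0],[1,0,0,-25,0],[1,0,0,-25,0],[1,0,0,-25,0],[1,0,0,0,-0.147],[1,0,0,0,-0.147],[1,0,0,0,-0.147],[1,0,0,0,-0.147],[1,0,0,0,-0.147],[1,0,0,0,-0.147],[1,0,0,0,-0.147],[1,0,0,0,-0.147],[1,21.5,28,0,0],[1,21.5,28,0,0],[1,21.5,28,0,0],[1,21.5,28,0,0],[1,21.5,28,0,0],[1,21.5,28,0,0],[1,21.5,28,0,0],[1,21.5,30,0,0]]
  ]
}}

```text
time: 9.2
eef_pos: [0.641, -0.1991, 0.188]
tcp_rot: [-0.001, 0.79, 0.613, -0.0]
force: [-0.7, 0.7, -0.8]
gripper_width: 0.0214
grasp_force: 59.2
```

Emit:
{"method": "carry_out", "body": {
  "steps": [
    [[1,0,0,20,0],[1,0,0,20,0],[1,0,0,15,0],[1,0,0,0,0],[1,0,0,0,0],[1,0,0,0,0]]
  ]
}}

```text
time: 9.8
eef_pos: [0.641, -0.2007, 0.1356]
tcp_rot: [0.001, 0.79, 0.613, 0.0]
force: [0.0, 0.4, -1.6]
gripper_width: 0.0213
grasp_force: 59.4
```

Run:
```python
from h import *
c,im=snap("wrist","w3");p,R=tool();s=manip.sense();print(p,np.degrees(np.arctan2(R[1,0],R[0,0])),s['gripper_width'])
cv2.imwrite("pics/w3b.png",cv2.resize(im,(800,600),interpolation=cv2.INTER_CUBIC))
```

```text
[ 0.6411 -0.2007  0.1358] 75.59666195955494 0.02124754647324915
```

View pics/w3b.png

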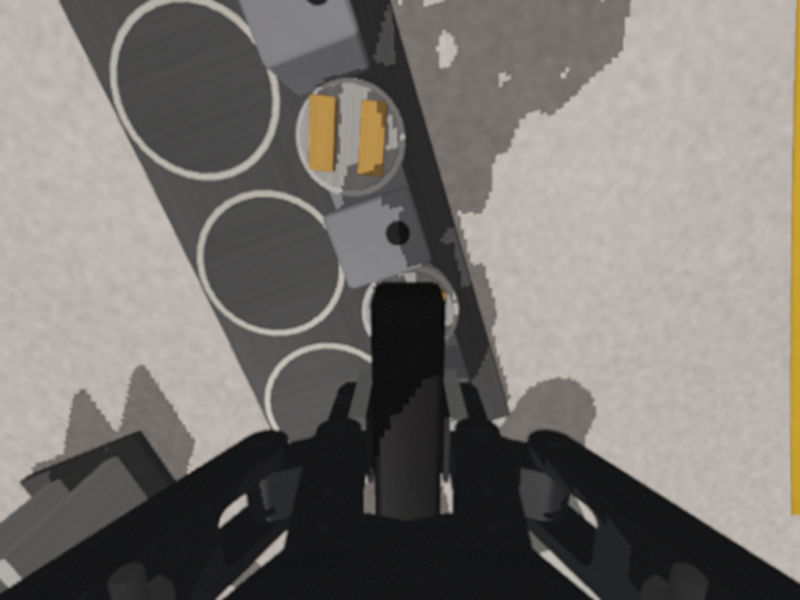

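The view shows screw 3's disc at (351,137) with jaws at (322,133)/(371,138). Screw 4's disc is half hidden by the bar, edges at columns 362 and 459 near row 310. Rings at (195,88) and (270,263).

Run:
```python
from h import *
c,im=load("w3");p,R=tool();f=lambda P:np.array(P,float)/1.5625
j=plane(c,f([(322,133),(371,138)]),.046);print("s3 jaws mid",j.mean(0),j)
print("slot dir", [np.degrees(np.arctan2(*(q[0]-q[1])[1::-1])) for q in (plane(c,f([(335,96),(334,170)]),.046),plane(c,f([(361,99),(359,174)]),.046))])
print("s3 disc",plane(c,f([(351,137)]),.036), "s4 disc edges tool",(plane(c,f([(362,310),(459,310)]),.036)-p)@R)
r=plane(c,f([(195,88),(270,263)]),.012);print(r)
a=np.radians(3.9);X=np.array([np.cos(a),np.sin(a)]);Y=np.array([-X[1],X[0]]);print("pred s3? s4?",r[:,:2]+.0765*X+.0525*Y)
```

```text
s3 jaws mid [ 0.6349 -0.0966  0.046 ] [[ 0.623  -0.0924  0.046 ]
 [ 0.6468 -0.1008  0.046 ]]
slot dir [np.float64(71.69443105406204), np.float64(71.95509613248662)]
s3 disc [[ 0.636  -0.0965  0.036 ]] s4 disc edges tool [[ 0.0029 -0.0283  0.0998]
 [ 0.0029  0.0305  0.0999]]
[[ 0.5553 -0.0471  0.012 ]
 [ 0.5618 -0.1521  0.012 ]]
pred s3? s4? [[ 0.628   0.0104]
 [ 0.6346 -0.0945]]
```

Emit:
{"method": "carry_out", "body": {
  "steps": [
    [[1,0,1,7,0],[1,0,0,7,0],[1,0,0,7,0],[1,0,0,4,0],[1,0,0,3,0],[1,0,0,0,0],[1,0,0,0,0]]
  ]
}}

```text
time: 10.55
eef_pos: [0.6414, -0.2003, 0.1063]
tcp_rot: [0.0, 0.79, 0.613, 0.0]
force: [-1.0, -0.0, -1.3]
gripper_width: 0.0211
grasp_force: 59.3
```

Emit:
{"method": "carry_out", "body": {
  "steps": [
    [[1,0,0,0,0.1],[1,0,0,0,0.1],[1,0,0,0,0.1],[1,0,0,0,0.1],[1,0,0,0,0.1],[1,0,0,0,0.1],[1,0,0,0,0.1],[1,0,0,0,0.1],[1,0,0,0,0.1],[1,0,0,0,0.1],[1,0,0,0,0.1],[1,0,0,0,0.1],[1,0,0,0,0.1],[1,0,0,0,0.05],[1,0,0,0,0]]
  ]
}}

```text
time: 12.05
eef_pos: [0.6422, -0.2011, 0.1067]
tcp_rot: [0.001, 1.0, -0.015, 0.001]
force: [2.3, -2.1, -2.4]
gripper_width: 0.0212
grasp_force: 59.2
```

```bash
cat > st.py <<'E'
from h import *
p,R=tool();s=manip.sense();print(s['time'],p,np.degrees(np.arctan2(R[1,0],R[0,0])),s['gripper_width'],s['force'],s['ft_torque'],'j6',s['joints'][5])
E
python3 st.py
```

```text
12.05 [ 0.6422 -0.2011  0.1067] -1.7495298277133335 0.021160663020441863 [ 2.2601 -2.0522 -2.3859] [-0.6191 -0.5986  0.0657] j6 1.1223053369718206
```

Emit:
{"method": "carry_out", "body": {
  "steps": [
    [[1,0,0,0,0.05],[1,0,0,0,0.05],[1,0,0,0,0]]
  ]
}}

```text
time: 12.35
eef_pos: [0.642, -0.2011, 0.1067]
tcp_rot: [0.001, 0.998, -0.065, 0.001]
force: [1.3, -3.0, -3.4]
gripper_width: 0.0209
grasp_force: 59.2
```

```bash
python3 st.py
```

```text
12.35 [ 0.642  -0.2011  0.1067] -7.409036100123137 0.020912599537314468 [ 1.297  -2.9859 -3.3974] [-0.7649 -0.5801  0.0427] j6 1.2210459503506401
```

Emit:
{"method": "carry_out", "body": {
  "steps": [
    [[1,0,0,0,0.05],[1,0,0,0,0.03],[1,0,0,0,0]]
  ]
}}

```text
time: 12.65
eef_pos: [0.6418, -0.201, 0.1067]
tcp_rot: [0.001, 0.995, -0.103, 0.001]
force: [2.3, -4.3, -1.7]
gripper_width: 0.0208
grasp_force: 59.8
```

```bash
python3 st.py
```

```text
12.65 [ 0.6418 -0.201   0.1067] -11.847527375074128 0.020756745048084838 [ 2.308  -4.2563 -1.6869] [-0.9374 -0.5983  1.0242] j6 1.298970899587623
```

Torque rose to 1.0 N·m, so screw 4 is on its stop. I'll back off to free play, lift, and check the key in hand.

Emit:
{"method": "carry_out", "body": {
  "steps": [
    [[1,0,0,0,-0.1],[1,0,0,0,-0.1],[1,0,0,0,0],[1,0,0,-10,0],[1,0,0,-20,0],[1,0,0,-30,0],[1,0,0,0,0],[1,0,0,0,0],[1,0,0,0,0]]
  ]
}}

```text
time: 13.55
eef_pos: [0.6405, -0.1997, 0.1651]
tcp_rot: [-0.001, 1.0, -0.005, -0.001]
force: [0.5, 1.2, -2.2]
gripper_width: 0.0212
grasp_force: 59.4
```

```bash
python3 st.py
python3 - <<'E'
from h import *
_,a=load("w3");c,b=snap("wrist","w4")
# bar edges compare: left/right edge columns of dark bar at rows
for nm,im in (("w3",a),("w4",b)):
    g=im.max(2)
    for r in (185,195,205,215,225):
        row=g[r,200:330]; d=np.where(row<45)[0]; print(nm,r,d.min()+200 if len(d) else None,d.max()+200 if len(d) else None,end=' | ')
    print()
h=np.hstack([a[130:330,190:340],b[130:330,190:340]]);cv2.imwrite("pics/cmp.png",cv2.resize(h,None,fx=2.6,fy=2.6,interpolation=cv2.INTER_CUBIC))
E
```

```text
13.55 [ 0.6405 -0.1997  0.1651] -0.619406481685737 0.02119301378670462 [ 0.5184  1.179  -2.2329] [0.0276 0.0045 0.0161] j6 1.1026871388412076
w3 185 240 301 | w3 195 238 304 | w3 205 238 307 | w3 215 238 310 | w3 225 238 310 | 
w4 185 241 281 | w4 195 200 284 | w4 205 238 283 | w4 215 238 283 | w4 225 238 283 |
```

View pics/cmp.png

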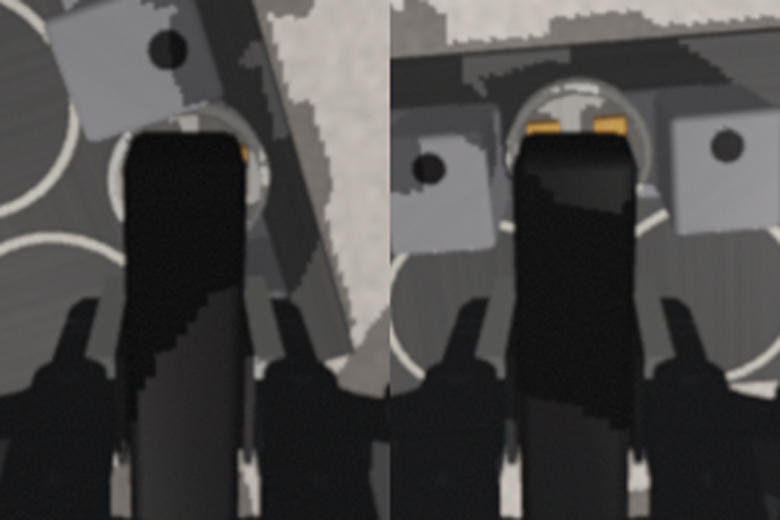

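Key is unchanged in the grip, and screw 4's jaws now point along rail x (jaws at (543,127)/(610,125), either side of the bar). Next: screw 3.

Emit:
{"method": "carry_out", "body": {
  "steps": [
    [[1,0,0,0,-0.14],[1,0,0,0,-0.14],[1,0,0,0,-0.14],[1,0,0,0,-0.14],[1,0,0,0,-0.14],[1,0,0,0,-0.14],[1,0,0,0,-0.14],[1,0,0,0,-0.14],[1,0,0,0,-0.14],[1,24,-9.5,0,0],[1,24,-9.5,0,0],[1,24,-9.5,0,0],[1,24,-9.5,0,0],[1,0,0,15,0],[1,0,0,12,0],[1,0,0,0,0],[1,0,0,0,0],[1,0,0,0,0]]
  ]
}}

```text
time: 15.4
eef_pos: [0.6358, -0.0982, 0.1394]
tcp_rot: [0.0, 0.811, 0.585, 0.0]
force: [0.4, -0.3, -1.7]
gripper_width: 0.0213
grasp_force: 59.4
```

```bash
python3 st.py
```

```text
15.4 [ 0.6358 -0.0982  0.1394] 71.53552565559097 0.021286320999711547 [ 0.3662 -0.313  -1.7369] [-0.063  -0.0401  0.0225] j6 -0.015117172225037653
```

Emit:
{"method": "carry_out", "body": {
  "steps": [
    [[1,1.5,-1.4,10,0],[1,0,0,10,0],[1,0,0,6,0],[1,0,0,4,0],[1,0,0,3,0],[1,0,0,0,0],[1,0,0,0,0]]
  ]
}}

```text
time: 16.1
eef_pos: [0.6349, -0.0954, 0.1065]
tcp_rot: [0.0, 0.811, 0.585, 0.0]
force: [1.4, 0.4, -1.4]
gripper_width: 0.0209
grasp_force: 59.4
```

Emit:
{"method": "carry_out", "body": {
  "steps": [
    [[1,0,0,0,0.1],[1,0,0,0,0.1],[1,0,0,0,0.1],[1,0,0,0,0.1],[1,0,0,0,0.1],[1,0,0,0,0.1],[1,0,0,0,0.1],[1,0,0,0,0.1],[1,0,0,0,0.1],[1,0,0,0,0.1],[1,0,0,0,0.1],[1,0,0,0,0.1],[1,0,0,0,0.1],[1,0,0,0,0.1],[1,0,0,0,0.04],[1,0,0,0,0]]
  ]
}}

```text
time: 17.7
eef_pos: [0.6355, -0.0962, 0.1067]
tcp_rot: [0.001, 0.996, -0.094, 0.001]
force: [2.2, -4.0, -3.7]
gripper_width: 0.0211
grasp_force: 59.4
```

```bash
python3 st.py
```

```text
17.7 [ 0.6355 -0.0962  0.1067] -10.836235270033294 0.021112377815831418 [ 2.1808 -3.99   -3.7138] [-0.7799 -0.5131  0.7554] j6 1.4265237110776743
```

Emit:
{"method": "carry_out", "body": {
  "steps": [
    [[1,0,0,0,0.02],[1,0,0,0,0],[1,0,0,0,-0.1],[1,0,0,0,-0.1],[1,0,0,0,0],[1,0,0,-10,0],[1,0,0,-20,0],[1,0,0,-30,0],[1,0,0,0,-0.144],[1,0,0,0,-0.144],[1,0,0,0,-0.144],[1,0,0,0,-0.144],[1,0,0,0,-0.144],[1,0,0,0,-0.144],[1,0,0,0,-0.144],[1,0,0,0,-0.144],[1,0,0,0,-0.144],[1,0,0,0,-0.144],[1,0,0,0,-0.144]]
  ]
}}

```text
time: 19.6
eef_pos: [0.6346, -0.0948, 0.167]
tcp_rot: [-0.0, 0.705, 0.709, 0.0]
force: [0.4, -0.3, -1.3]
gripper_width: 0.0211
grasp_force: 59.4
```

Emit:
{"method": "carry_out", "body": {
  "steps": [
    [[1,26,-1.8,0,0],[1,26,-1.8,0,0],[1,26,-1.8,0,0],[1,26,-1.8,0,0],[1,0,0,15,0],[1,0,0,12,0],[1,0,0,0,0],[1,0,0,0,0],[1,0,0,0,0]]
  ]
}}

```text
time: 20.5
eef_pos: [0.6276, 0.0077, 0.1396]
tcp_rot: [0.0, 0.707, 0.708, 0.0]
force: [-0.2, 0.5, -0.6]
gripper_width: 0.021
grasp_force: 59.4
```

```bash
python3 st.py;python3 - <<'E'
from h import *
c,im=snap("wrist","w5")
cv2.imwrite("pics/w5b.png",cv2.resize(im,(800,600),interpolation=cv2.INTER_CUBIC))
E
```

```text
20.5 [0.6276 0.0077 0.1396] 90.08630452095167 0.02103314266095582 [-0.247   0.5023 -0.5553] [-0.0223 -0.0243  0.0169] j6 -0.1780449083405096
```

View pics/w5b.png

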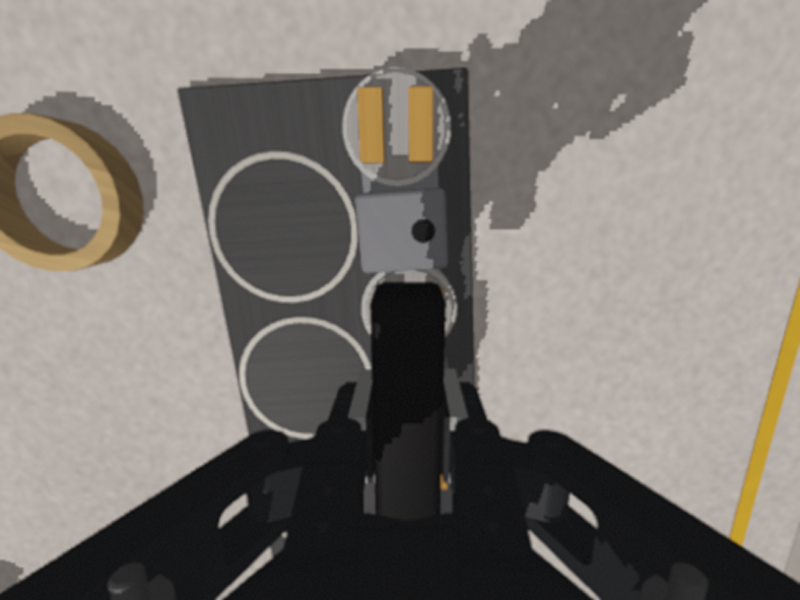

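Screw 2's disc sits centred under the bar (edges 362/457) and both slots, at (396,125) and here, run along the tool. Insert and turn.

Emit:
{"method": "carry_out", "body": {
  "steps": [
    [[1,1,0.8,10,0],[1,0,0,10,0],[1,0,0,6,0],[1,0,0,4,0],[1,0,0,3,0],[1,0,0,0,0],[1,0,0,0,0]]
  ]
}}

```text
time: 21.25
eef_pos: [0.6282, 0.0096, 0.1064]
tcp_rot: [0.0, 0.706, 0.708, 0.0]
force: [0.1, 0.2, -1.4]
gripper_width: 0.0213
grasp_force: 59.4
```

Emit:
{"method": "carry_out", "body": {
  "steps": [
    [[1,0,0,0,0.1],[1,0,0,0,0.1],[1,0,0,0,0.1],[1,0,0,0,0.1],[1,0,0,0,0.1],[1,0,0,0,0.1],[1,0,0,0,0.1],[1,0,0,0,0.1],[1,0,0,0,0.1],[1,0,0,0,0.1],[1,0,0,0,0.1],[1,0,0,0,0.1],[1,0,0,0,0.1],[1,0,0,0,0.1],[1,0,0,0,0.1],[1,0,0,0,0.1],[1,0,0,0,0.1],[1,0,0,0,0.06],[1,0,0,0,0]]
  ]
}}

```text
time: 23.15
eef_pos: [0.6289, 0.0086, 0.1066]
tcp_rot: [0.001, 0.996, -0.093, 0.001]
force: [2.4, -4.0, -3.2]
gripper_width: 0.0208
grasp_force: 59.3
```

```bash
python3 st.py
```

```text
23.15 [0.6289 0.0086 0.1066] -10.624444368414323 0.020811756013702457 [ 2.3605 -3.9733 -3.2414] [-0.9251 -0.643   0.7319] j6 1.5831080780578322
```

Emit:
{"method": "carry_out", "body": {
  "steps": [
    [[1,0,0,0,0.02],[1,0,0,0,0],[1,0,0,0,-0.1],[1,0,0,0,-0.1],[1,0,0,0,0],[1,0,0,-10,0],[1,0,0,-20,0],[1,0,0,-30,0],[1,0,0,0,-0.144],[1,0,0,0,-0.144],[1,0,0,0,-0.144],[1,0,0,0,-0.144],[1,0,0,0,-0.144],[1,0,0,0,-0.144],[1,0,0,0,-0.144],[1,0,0,0,-0.144],[1,0,0,0,-0.144],[1,0,0,0,-0.144],[1,0,0,0,-0.144]]
  ]
}}

```text
time: 25.05
eef_pos: [0.628, 0.01, 0.1671]
tcp_rot: [-0.0, 0.703, 0.711, 0.0]
force: [-0.3, -0.4, -2.2]
gripper_width: 0.0213
grasp_force: 59.5
```

Emit:
{"method": "carry_out", "body": {
  "steps": [
    [[1,26,-1.8,0,0],[1,26,-1.8,0,0],[1,26,-1.8,0,0],[1,26,-1.8,0,0],[1,0,0,15,0],[1,0,0,12,0],[1,0,0,0,0],[1,0,0,0,0],[1,0,0,0,0]]
  ]
}}

```text
time: 25.95
eef_pos: [0.6205, 0.1127, 0.1397]
tcp_rot: [0.0, 0.705, 0.709, 0.0]
force: [-0.2, -0.5, -1.1]
gripper_width: 0.0213
grasp_force: 59.5
```

```bash
python3 st.py
```

```text
25.95 [0.6205 0.1127 0.1397] 90.3132912380607 0.02128087687615704 [-0.1987 -0.5042 -1.1352] [-0.0442  0.0306 -0.0127] j6 -0.01371901058951952
```

Emit:
{"method": "carry_out", "body": {
  "steps": [
    [[1,1,0.8,10,0],[1,0,0,10,0],[1,0,0,6,0],[1,0,0,4,0],[1,0,0,3,0],[1,0,0,0,0],[1,0,0,0,0]]
  ]
}}

```text
time: 26.65
eef_pos: [0.6211, 0.1146, 0.1064]
tcp_rot: [0.0, 0.705, 0.71, 0.0]
force: [-0.0, -1.0, -0.6]
gripper_width: 0.0211
grasp_force: 59.5
```

Emit:
{"method": "carry_out", "body": {
  "steps": [
    [[1,0,0,0,0.1],[1,0,0,0,0.1],[1,0,0,0,0.1],[1,0,0,0,0.1],[1,0,0,0,0.1],[1,0,0,0,0.1],[1,0,0,0,0.1],[1,0,0,0,0.1],[1,0,0,0,0.1],[1,0,0,0,0.1],[1,0,0,0,0.1],[1,0,0,0,0.1],[1,0,0,0,0.1],[1,0,0,0,0.1],[1,0,0,0,0.1],[1,0,0,0,0.1],[1,0,0,0,0.1],[1,0,0,0,0.07],[1,0,0,0,0]]
  ]
}}

```text
time: 28.55
eef_pos: [0.6219, 0.1134, 0.1066]
tcp_rot: [0.001, 0.995, -0.096, 0.001]
force: [3.9, -4.0, -3.4]
gripper_width: 0.021
grasp_force: 59.4
```

```bash
python3 st.py
```

```text
28.55 [0.6219 0.1134 0.1066] -10.964888327308403 0.02104225853394434 [ 3.9274 -3.9843 -3.4196] [-1.0567 -0.6854  0.8297] j6 1.7572121254667183
```

All four screws are on the stop. Returning the key.

Emit:
{"method": "carry_out", "body": {
  "steps": [
    [[1,0,0,0,0.02],[1,0,0,0,0],[1,0,0,0,-0.1],[1,0,0,0,-0.1],[1,0,0,0,0],[1,0,0,-10,0],[1,0,0,-25,0],[1,0,0,-25,0],[1,0,0,-30,0],[1,0,0,0,-0.08],[1,0,0,0,-0.075]]
  ]
}}

```text
time: 29.65
eef_pos: [0.6218, 0.115, 0.199]
tcp_rot: [-0.0, 0.997, 0.072, 0.002]
force: [0.1, 0.1, -1.9]
gripper_width: 0.0213
grasp_force: 59.5
```

Emit:
{"method": "carry_out", "body": {
  "steps": [
    [[1,-25,32,0,0],[1,-25,32,0,0],[1,-25,32,0,0],[1,-25,32,0,0],[1,-25,32,0,0],[1,-25,32,0,0],[1,-25,32,0,0],[1,-25,32,0,0],[1,-25,32,0,0],[1,-25,32,0,0],[1,-25,32,0,0],[1,-25,32,0,0],[1,0,0,0,0],[1,0,0,0,0],[1,0,0,0,0]]
  ]
}}

```text
time: 31.15
eef_pos: [0.379, -0.3074, 0.1966]
tcp_rot: [-0.0, 0.997, 0.071, 0.0]
force: [-0.3, 0.0, -1.5]
gripper_width: 0.0209
grasp_force: 59.6
```

Run:
```python
exec(open('st.py').read())
print((np.array([.3789,-.3108,.0897])-p)@R*1000)
```

```text
31.15 [ 0.379  -0.3074  0.1966] 8.167948445237087 0.02092208269325475 [-0.2807  0.0464 -1.4944] [ 0.0079  0.0014 -0.0134] j6 0.5023825573681794
[ -0.6437   3.3799 106.898 ]
```

Emit:
{"method": "carry_out", "body": {
  "steps": [
    [[1,-0.6,3.3,5,0],[1,0,0,10,0],[1,0,0,15,0],[1,0,0,15,0],[1,0,0,15,0],[1,0,0,15,0],[1,0,0,15,0],[1,0,0,10,0],[1,0,0,4,0],[1,0,0,2.5,0],[1,0,0,0,0],[1,0,0,0,0]]
  ]
}}

```text
time: 32.35
eef_pos: [0.3789, -0.312, 0.0903]
tcp_rot: [0.001, 0.997, 0.071, 0.0]
force: [0.4, -0.1, -1.2]
gripper_width: 0.0212
grasp_force: 59.8
```

```bash
python3 st.py
```

```text
32.35 [ 0.3789 -0.312   0.0903] 8.188730210182838 0.021160061605419438 [ 0.3753 -0.1106 -1.2299] [-0.0251  0.0366 -0.0117] j6 0.4966243183075421
```

Emit:
{"method": "carry_out", "body": {
  "steps": [
    [[1,0,0,0.8,0],[1,0,0,0,0],[0.3,0,0,0,0],[-0.3,0,0,0,0],[-1,0,0,0,0],[-1,0,0,0,0],[-1,0,0,0,0],[-1,0,0,0,0],[-1,0,0,-10,0],[-1,0,0,-20,0],[-1,0,0,-30,0],[-1,0,0,-40,0],[-1,0,0,-40,0],[-1,0,0,-40,0],[-1,0,0,-30,0],[-1,0,0,0,0]]
  ]
}}

```text
time: 33.95
eef_pos: [0.38, -0.3135, 0.3052]
tcp_rot: [0.004, 0.997, 0.071, 0.003]
force: [1.1, -1.0, 0.3]
gripper_width: 0.0856
grasp_force: 0.0
```

```bash
python3 st.py
python3 - <<'E'
from h import *
c,im=snap("wrist","w6"); t,it=snap("top","t1")
A=cv2.resize(im,(400,300)); B=cv2.resize(it[130:250,130:420],(800,331),interpolation=cv2.INTER_CUBIC)
C=np.zeros((600,800,3),np.uint8);C[:331]=B;C[340:600,:347]=cv2.resize(im,(347,260));C[340:600,400:747]=cv2.resize(im[100:260,200:414],(347,260))
cv2.imwrite("pics/m1.png",C)
E
```

```text
33.95 [ 0.38   -0.3135  0.3052] 8.19254343365828 0.08564083808736138 [ 1.0731 -0.9675  0.2833] [-0.0309  0.0143  0.0198] j6 0.49658243604324237
```

View pics/m1.png

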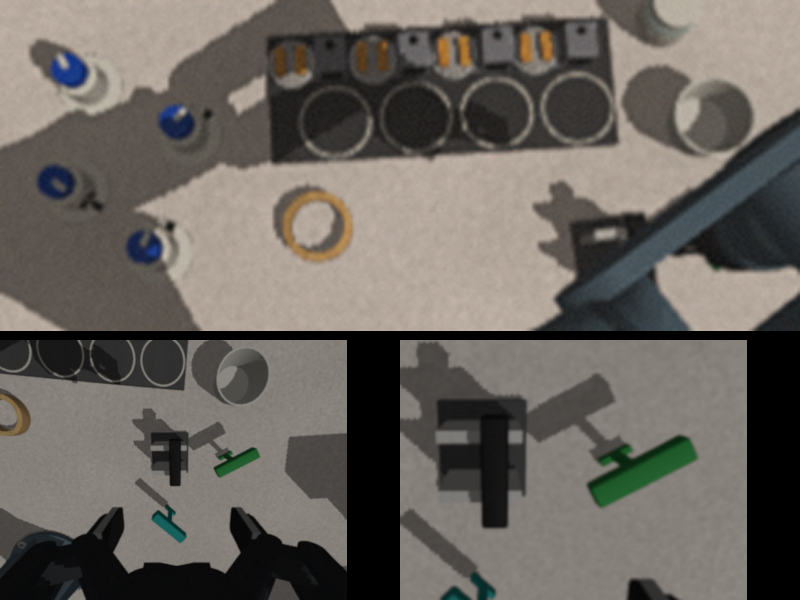

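Top view: all four brass slots run along rail x, and the black key hangs in the cradle with the fingers off it. Now moving over the bottles.

Emit:
{"method": "carry_out", "body": {
  "steps": [
    [[-1,9,-32,0,0],[-1,9,-32,0,0],[-1,9,-32,0,0],[-1,9,-32,0,0],[-1,9,-32,0,0],[-1,9,-32,0,0],[-1,9,-32,0,0],[-1,9,-32,0,0],[-1,9,-32,0,0],[-1,9,-32,0,0],[-1,9,-32,0,0],[-1,9,-32,0,0],[-1,9,-32,0,0],[-1,9,-32,0,0],[-1,9,-32,0,0],[-1,9,-32,0,0],[-1,9,-32,0,0],[-1,9,-32,0,0],[-1,9,-32,0,0],[-1,0,0,0,0]]
  ]
}}

```text
time: 36.05
eef_pos: [0.46, 0.3173, 0.2967]
tcp_rot: [0.0, 0.997, 0.073, -0.002]
force: [0.5, -0.9, 0.4]
gripper_width: 0.0855
grasp_force: 0.0
```

```bash
cat > caps.py <<'E'
from h import *
from scipy.optimize import minimize
th=np.linspace(0,2*np.pi,48,endpoint=False)
def hull(c,xy,z0):
    C=np.c_[xy[0]+.02*np.cos(th),xy[1]+.02*np.sin(th)]
    X=np.vstack([np.c_[C,np.full(48,z0+.078)],np.c_[C,np.full(48,z0+.106)]])
    return cv2.convexHull(proj(c,X).astype(np.float32))
def caps(c,im,z0=0.,S=4):
    b,g,r=[im[:,:,i].astype(int) for i in range(3)]
    m=((b-r>40)&(b-g>30)&(b>60)).astype(np.uint8); out=[]
    cs,_=cv2.findContours(cv2.morphologyEx(m,cv2.MORPH_CLOSE,np.ones((5,5))),cv2.RETR_EXTERNAL,cv2.CHAIN_APPROX_NONE)
    for k in cs:
        if cv2.contourArea(k)<60: continue
        h=cv2.convexHull(k); mask=np.zeros((im.shape[0]*S,im.shape[1]*S),np.uint8)
        x,y,w,hh=cv2.boundingRect(h)
        edge=x<=1 or y<=1 or x+w>=im.shape[1]-1 or y+hh>=im.shape[0]-1
        cv2.fillConvexPoly(mask,((h+.5)*S).astype(np.int32),1)
        mask=cv2.dilate(mask,np.ones((S+1,S+1)))
        def cost(v):
            q=np.zeros_like(mask);cv2.fillConvexPoly(q,((hull(c,v,z0)+.5)*S).astype(np.int32),1)
            return 1-(mask&q).sum()/max(1,(mask|q).sum())
        u=[x+w/2,y+hh/2]; v0=plane(c,[u],z0+.092)[0,:2]
        o=minimize(cost,v0,method='Nelder-Mead',options=dict(initial_simplex=[v0,v0+[.006,0],v0+[0,.006]],xatol=1e-4,fatol=1e-4))
        # rib: bright, unsaturated pixels inside the cap top disc
        C=np.c_[o.x[0]+.0185*np.cos(th),o.x[1]+.0185*np.sin(th),np.full(48,z0+.106)]
        q=np.zeros(m.shape,np.uint8);cv2.fillConvexPoly(q,np.round(proj(c,C)).astype(np.int32),1)
        sat=b-r
        bl=np.median(sat[q>0]); w_=(q>0)*np.clip((bl-sat)/bl,0,1); w_[w_<.35]=0
        ys,xs=np.nonzero(w_)
        if len(xs)<3: yaw=np.nan;rc=[0,0]
        else:
            P=plane(c,np.c_[xs,ys],z0+.107)[:,:2];W=w_[ys,xs];rc=np.average(P,axis=0,weights=W)-o.x;yaw=np.degrees(np.arctan2(rc[1],rc[0]))
            e,V=np.linalg.eigh(np.cov(P.T,aweights=W));a=V[:,1];a=a*np.sign(a@rc);yaw2=np.degrees(np.arctan2(a[1],a[0]))
            yaw=(yaw,yaw2)
        out.append((o.x,o.fun,yaw,np.linalg.norm(rc),len(xs),edge))
    return out
if __name__=="__main__":
    import sys
    for n in sys.argv[1:]:
        c,im=snap(n,f"cap_{n}_{int(manip.sense()['time']*100)}")
        print(n,tool()[0]); [print('  ',*o) for o in caps(c,im)]
E
python3 caps.py top wrist; cp pics/cap_wrist*.png pics/ww.png; python3 -c "
import cv2,glob;im=cv2.imread('pics/ww.png');cv2.imwrite('pics/w7b.png',cv2.resize(im,(800,600),interpolation=cv2.INTER_CUBIC))"; python3 st.py
```

```text
top [0.46   0.3156 0.2967]
   [0.3765 0.2811] 0.13815789473684215 (np.float64(28.671743240254013), np.float64(-34.98433658669263)) 0.006386412694413885 39 False
   [0.5292 0.2471] 0.11235452103849597 (np.float64(-1.5123348808005153), np.float64(-54.079011422042484)) 0.0054974286699834025 37 False
   [0.5935 0.3819] 0.12970711297071125 (np.float64(41.950608830847294), np.float64(-36.24892475370872)) 0.008227278159814538 36 False
wrist [0.4602 0.3146 0.297 ]
   [0.3719 0.2759] 0.25246880502181734 (np.float64(-125.4790913901497), np.float64(175.1654800598509)) 0.003547998267869256 200 False
   [0.4545 0.3883] 0.1270387447525979 (np.float64(-142.3961937048798), np.float64(-104.03119893285043)) 0.0075262471055683655 143 False
   [0.5291 0.2455] 0.12616012869694349 (np.float64(-52.074765218313686), np.float64(-9.869579327004457)) 0.008576033873980099 157 False
   [0.5918 0.3786] 0.06526749374785468 (np.float64(37.829540884808466), np.float64(0.67567313961341)) 0.009425787271422605 175 False
36.15 [0.4602 0.3146 0.297 ] 8.268378058575228 0.08560990655818798 [ 0.5829 -0.2984  0.3004] [ 0.0001  0.0085 -0.0308] j6 1.8134428535731415
```

View pics/w7b.png

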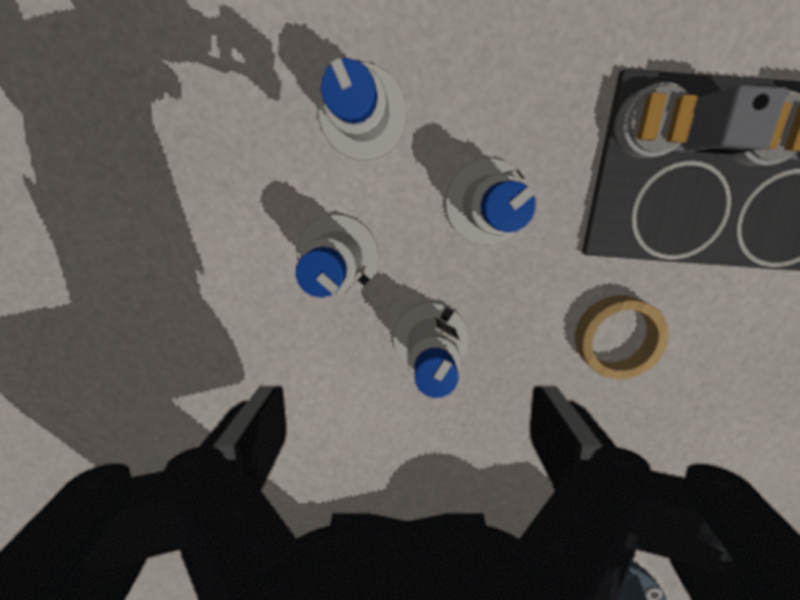

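Bottle D has been knocked to about (0.375, 0.28). In this view the caps are at A (350,90), B (510,206), C (321,272) and D (437,372), ribs clear. Tightening the segmentation on the saved picture.

```bash
python3 - <<'E'
s=open('caps.py').read()
s=s.replace("m=((b-r>40)&(b-g>30)&(b>60)).astype(np.uint8)","m=((b>1.7*r+12)&(b>1.3*g+8)).astype(np.uint8)")
s=s.replace("np.ones((5,5))","np.ones((7,7))")
a=s.index("        sat=b-r");e=s.index("        ys,xs=np.nonzero")
s=s[:a]+"        hi=np.percentile(r[q>0],97);lo=np.median(r[q>0]); w_=(q>0)*np.clip((r-lo)/(hi-lo),0,1); w_[w_<.5]=0\n"+s[e:]
open('caps.py','w').write(s)
E
python3 - <<'E'
import glob
from caps import *
for n in ("top","wrist"):
    tag=sorted(glob.glob(f"pics/cap_{n}_*.png"))[0][5:-4];c,im=load(tag);print(n)
    for o in caps(c,im):print('  ',*o)
f=lambda P:np.array(P,float)/1.5625
for nm,a,b in (("A",(350,90),(337,62)),("B",(510,206),(533,190)),("C",(321,272),(338,290)),("D",(437,372),(448,363))):
    P=plane(c,f([a,b]),.106);d=P[1]-P[0];print(nm,P[0],np.degrees(np.arctan2(d[1],d[0])))
E
```

```text
top
   [0.3766 0.2804] 0.16805983282006154 (np.float64(-26.462624324607336), np.float64(-19.26108402031732)) 0.006848650867979317 20 False
   [0.5299 0.248 ] 0.1476510067114094 (np.float64(-48.45536322531803), np.float64(-40.24278439704159)) 0.010721940867437536 15 False
   [0.5926 0.381 ] 0.1739312657166806 (np.float64(22.79939514033343), np.float64(57.02344961120892)) 0.009079030903142531 17 False
wrist
   [0.3769 0.2775] 0.12912108926795685 (np.float64(-42.933073952969224), np.float64(16.0565505546456)) 0.007804444512695425 100 False
   [0.4545 0.388 ] 0.1115466611649818 (np.float64(-132.63553547324418), np.float64(-114.74360949242211)) 0.009608502134172858 102 False
   [0.5288 0.2462] 0.10504071104481327 (np.float64(-48.107702084117726), np.float64(-14.57054334282559)) 0.009869706303596173 108 False
   [0.5918 0.378 ] 0.08278535675728727 (np.float64(32.997657157458654), np.float64(35.74031391555491)) 0.010069862268498025 126 False
A [0.5914 0.3765 0.106 ] 33.9842713423263
B [0.5296 0.2456 0.106 ] -46.39222488758023
C [0.4566 0.3861 0.106 ] -130.66949368638936
D [0.3827 0.2781 0.106 ] -39.315990993645904
```

Emit:
{"method": "carry_out", "body": {
  "steps": [
    [[-1,14.5,19.5,0,0],[-1,14.5,19.5,0,0],[-1,14.5,19.5,0,0],[-1,14.5,19.5,0,0],[-1,0,0,30,0],[-1,0,0,35,0],[-1,0,0,35,0],[-1,0,0,35,0],[-1,0,0,0,0],[-1,0,0,0,0]]
  ]
}}

```text
time: 37.15
eef_pos: [0.5293, 0.2446, 0.1639]
tcp_rot: [0.0, 0.997, 0.071, -0.001]
force: [0.9, -0.6, 0.7]
gripper_width: 0.0854
grasp_force: 0.0
```

```bash
python3 st.py; python3 caps.py wrist; python3 -c "
import glob,os,cv2
t=max(glob.glob('pics/cap_wrist*.png'),key=os.path.getmtime);im=cv2.imread(t);cv2.imwrite('pics/w8b.png',cv2.resize(im,(800,600),interpolation=cv2.INTER_CUBIC))"
```

```text
37.15 [0.5293 0.2446 0.1639] 8.120967236067504 0.08536612399052874 [ 0.8695 -0.6086  0.6743] [ 0.0002 -0.0325 -0.0165] j6 1.6587322248642564
wrist [0.5305 0.2451 0.1655]
   [0.3762 0.2789] 0.7884057056298914 (np.float64(-72.1625103450355), np.float64(-158.16951348629397)) 0.0028447698784280404 160 False
   [0.4545 0.3879] 0.09100377870361398 (np.float64(-135.8861472589591), np.float64(-124.69007670059129)) 0.009504617118969072 200 False
   [0.5288 0.2451] 0.08807475780870455 (np.float64(-51.73762273486777), np.float64(-18.908757766867815)) 0.006862915450155997 262 False
   [0.592  0.3776] 0.09422786442864173 (np.float64(42.305136222631894), np.float64(17.462584360370997)) 0.008698236514337642 342 False
```

View pics/w8b.png

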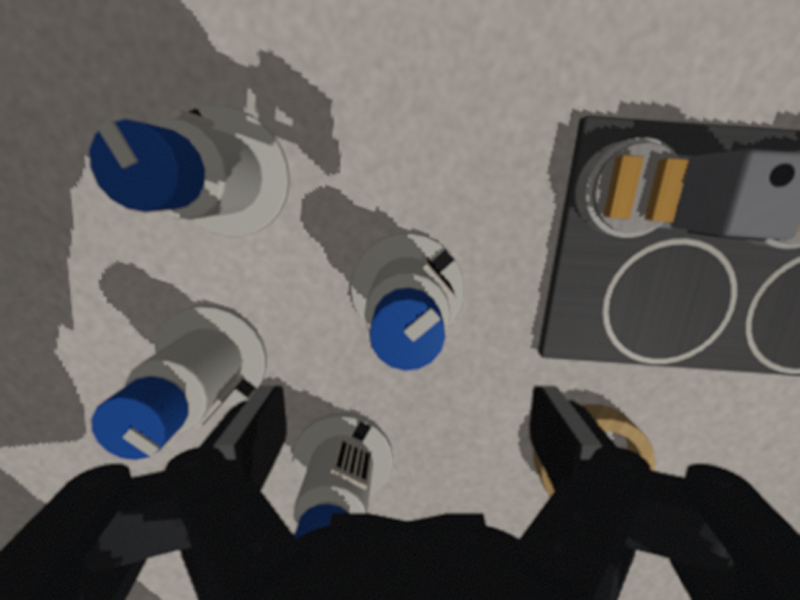

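```bash
python3 - <<'E'
s=open('caps.py').read()
a=s.index("        hi=np.perc");e=s.index("        ys,xs=np.nonzero")
s=s[:a]+"        w_=(q>0)*((r/np.maximum(b,1)>.6)&(b>40))*1.\n"+s[e:]
s=s.replace(".0185*np",".0175*np")
open('caps.py','w').write(s)
E
python3 - <<'E'
import glob,os
from caps import *
for t in sorted(glob.glob("pics/cap_*.png"),key=os.path.getmtime):
    c,im=load(t[5:-4]);print(t)
    for o in caps(c,im):print('  ',*o)
f=lambda P:np.array(P,float)/1.5625
B=np.array([.5288,.2451])
for px,z in (((441,261),.009),((453,254),.009),((437,315),.107)):
    d=plane(c,f([px]),z)[0,:2]-B;print("B from",px,np.degrees(np.arctan2(d[1],d[0])),np.linalg.norm(d))
p,R=tool();print((np.array([*B,.078])-p)@R*1000)
E
```

```text
pics/cap_top_3604.png
   [0.3766 0.2804] 0.16805983282006154 (np.float64(-9.279110643867167), np.float64(-36.327882163635444)) 0.006995220551123754 23 False
   [0.5299 0.248 ] 0.1476510067114094 (np.float64(-16.297588757963382), np.float64(-69.95728618217582)) 0.00605239866300073 25 False
   [0.5926 0.381 ] 0.1739312657166806 (np.float64(37.34206136722427), np.float64(91.78574130708854)) 0.009110434020473642 21 False
pics/cap_wrist_3610.png
   [0.3769 0.2775] 0.12912108926795685 (np.float64(-25.479079099089773), np.float64(4.712276241266237)) 0.00849438392782788 90 False
   [0.4545 0.388 ] 0.1115466611649818 (np.float64(-126.4590488269249), np.float64(-124.3176434563929)) 0.009217867961363245 92 False
   [0.5288 0.2462] 0.10504071104481327 (np.float64(-42.26665912409657), np.float64(-41.09838086297059)) 0.00967512392347743 104 False
   [0.5918 0.378 ] 0.08278535675728727 (np.float64(34.110414995676486), np.float64(32.394270399913516)) 0.009539938250945297 127 False
pics/cap_wrist_3715.png
   [0.3762 0.2789] 0.7884057056298914 nan 0.0 0 False
   [0.4545 0.3879] 0.09100377870361398 (np.float64(-129.19430395501175), np.float64(-124.47596469905548)) 0.008924171973210755 206 False
   [0.5288 0.2451] 0.08807475780870455 (np.float64(-38.11017404553066), np.float64(-26.654242399842975)) 0.009195699495939128 224 False
   [0.592  0.3776] 0.09422786442864173 (np.float64(36.89168877496013), np.float64(29.812936885041662)) 0.009616837529148764 310 False
B from (441, 261) -38.913774229342955 0.03353079877865838
B from (453, 254) -41.67710251281435 0.04321040901791385
B from (437, 315) -42.76601376497308 0.01958516576145666
[-1.8018 -0.2092 87.53  ]
```

Bottle B is at (0.529, 0.245), yaw about -40° (its cap at (407,328), rib pointing to (437,315), foot mark at (441,261)). Grasp, lift, then measure it in the hand.

Emit:
{"method": "carry_out", "body": {
  "steps": [
    [[-1,-1.8,0,20,0],[-1,0,0,25,0],[-1,0,0,25,0],[-1,0,0,17,0],[-1,0,0,0,0],[-1,0,0,0,0],[0,0,0,0,0],[1,0,0,0,0],[1,0,0,0,0],[1,0,0,0,0],[1,0,0,0,0],[1,0,0,0,0],[1,0,0,-10,0],[1,0,0,-30,0],[1,0,0,-40,0],[1,0,0,-40,0],[1,0,0,-30,0],[1,0,0,0,0],[1,0,0,0,0]]
  ]
}}

```text
time: 39.1
eef_pos: [0.5277, 0.2454, 0.227]
tcp_rot: [-0.0, 0.997, 0.071, 0.0]
force: [-0.1, 0.0, -3.3]
gripper_width: 0.0387
grasp_force: 61.1
```

```bash
python3 st.py
python3 - <<'E'
from h import *
c,im=snap("wrist","g1")
cv2.imwrite("pics/g1b.png",cv2.resize(im[200:384,150:370],(717,600),interpolation=cv2.INTER_CUBIC))
E
```

```text
39.1 [0.5277 0.2454 0.227 ] 8.18596346477493 0.038669004860721716 [-0.127   0.0252 -3.2673] [0.0216 0.0784 0.0063] j6 1.6593251756570366
```

View pics/g1b.png

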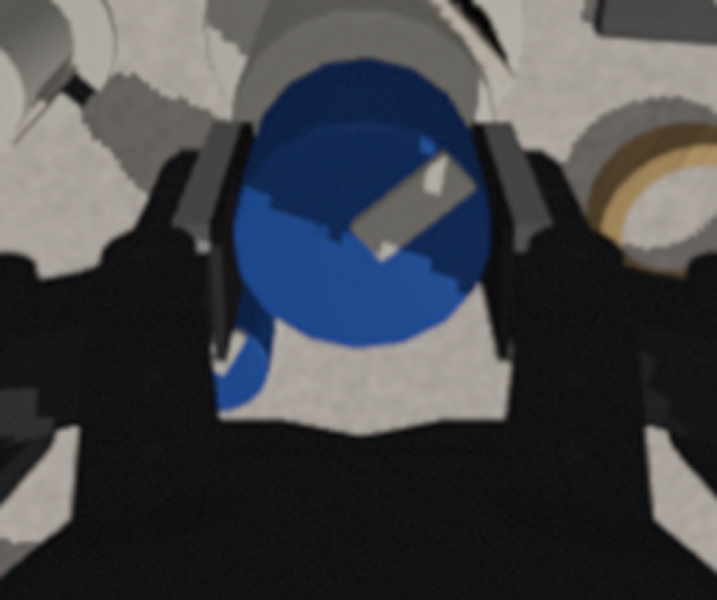

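In-hand crop: cap top spans columns 233-492, near rim at row 347. Rib axis from (368,245) to (460,168).

```bash
cat > hand.py <<'E'
from h import *
pads=[(.5488,.0561),(.5557,-.0489),(.5627,-.1537),(.5693,-.2586)];RY=3.8
def inhand(c,im,p,R,h=.0285):
    th=np.linspace(0,2*np.pi,60); b,r=im[:,:,0].astype(int),im[:,:,2].astype(int)
    X=p+np.c_[.0175*np.cos(th),.0175*np.sin(th),np.full(60,-h)]@R.T
    q=np.zeros(b.shape,np.uint8);cv2.fillConvexPoly(q,np.round(proj(c,X)).astype(np.int32),1)
    m=((q>0)&(r/np.maximum(b,1)>.6)&(b>40)).astype(np.uint8)
    n,l,s,_=cv2.connectedComponentsWithStats(m);k=1+s[1:,4].argmax();ys,xs=np.nonzero(l==k)
    P=(plane(c,np.c_[xs,ys],p[2]+h)-p)@R[:,:2]; mc=P.mean(0)
    e,V=np.linalg.eigh(np.cov(P.T));a=V[:,1]*np.sign(V[:,1]@mc)
    # near rim of the cap, along the tool x axis
    blue=(b>1.7*r+12); u=proj(c,[p+R@np.array([0,0,-h])])[0]
    col=int(round(u[0])); run=np.nonzero(blue[int(u[1]):,col])[0]; rows=int(u[1])+run[run<60].max()
    near=((plane(c,[(col,rows+.5)],p[2]+h)-p)@R)[0,0]
    # world yaw of rib = tool x yaw minus angle (tool y is right-handed with z down)
    ty=np.degrees(np.arctan2(R[1,0],R[0,0])); ang=np.degrees(np.arctan2(a[1],a[0]))
    return ty-ang, np.degrees(np.arctan2(mc[1],mc[0])),ang, near+.02, len(xs),mc*1000
def plan(pad,yaw,cx,p,R):
    """twist (rad, tool +z) and then shift in tool axes (mm) to put the bottle over the pad"""
    tw=np.radians(yaw-RY); ty=np.arctan2(R[1,0],R[0,0])-tw
    x=np.array([np.cos(ty),np.sin(ty)]);y=np.array([x[1],-x[0]])
    d=np.array(pads[pad-1])-x*cx-p[:2]
    return tw,d@x*1000,d@y*1000,(p[2]-.0895)*1000
if __name__=="__main__":
    import sys
    p,R=tool();tag=f"hand_{int(manip.sense()['time']*100)}";c,im=snap("wrist",tag)
    o=inhand(c,im,p,R);print(o);print(p,plan(int(sys.argv[1]),o[0],float(sys.argv[2]) if len(sys.argv)>2 else o[3],p,R))
E
python3 hand.py 4
```

```text
(np.float64(-40.495329618245094), np.float64(43.765689241530275), np.float64(48.67905886024099), np.float64(0.0031992906930071695), 549, array([6.6879, 6.4058]))
[0.5269 0.2452 0.2255] (np.float64(-0.7730993450945398), np.float64(-376.89583560079), np.float64(340.4660342499849), np.float64(136.00188836688187))
```

Emit:
{"method": "carry_out", "body": {
  "steps": [
    [[1,0,0,0,-0.129],[1,0,0,0,-0.129],[1,0,0,0,-0.129],[1,0,0,0,-0.129],[1,0,0,0,-0.129],[1,0,0,0,-0.128],[1,-25,23,0,0],[1,-25,23,0,0],[1,-25,23,0,0],[1,-25,23,0,0],[1,-25,23,0,0],[1,-25,23,0,0],[1,-25,23,0,0],[1,-25,23,0,0],[1,-25,23,0,0],[1,-25,23,0,0],[1,-25,23,0,0],[1,-25,23,0,0],[1,-25,23,0,0],[1,-25,23,0,0]]
  ]
}}

```text
time: 41.2
eef_pos: [0.5689, -0.2291, 0.2242]
tcp_rot: [-0.002, 0.897, 0.442, -0.001]
force: [0.2, 0.5, -3.1]
gripper_width: 0.0382
grasp_force: 61.1
```

Emit:
{"method": "carry_out", "body": {
  "steps": [
    [[1,-25,18,20,0],[1,0,0,30,0],[1,0,0,20,0],[1,0,0,0,0],[1,0,0,0,0],[1,0,0,0,0]]
  ]
}}

```text
time: 41.8
eef_pos: [0.5697, -0.2592, 0.1579]
tcp_rot: [0.001, 0.897, 0.442, 0.0]
force: [0.1, 0.2, -3.4]
gripper_width: 0.0384
grasp_force: 61.2
```

```bash
python3 hand.py 4 .0015
```

```text
(np.float64(3.7374803728843418), np.float64(40.90785298522276), np.float64(48.75843997654534), np.float64(0.0036204476670452304), 566, array([6.9057, 5.9836]))
[ 0.5697 -0.2592  0.1579] (np.float64(-0.0010911733402873588), np.float64(-1.2599344537592787), np.float64(-0.7413261135051605), np.float64(68.41769786205695))
```

Emit:
{"method": "carry_out", "body": {
  "steps": [
    [[1,-1.2,-0.7,15,0],[1,0,0,20,0],[1,0,0,15,0],[1,0,0,10,0],[1,0,0,5,0],[1,0,0,3,0],[1,0,0,0,0],[1,0,0,0,0]]
  ]
}}

```text
time: 42.65
eef_pos: [0.5682, -0.2598, 0.0902]
tcp_rot: [0.0, 0.897, 0.442, 0.0]
force: [-2.7, 1.9, 4.5]
gripper_width: 0.0383
grasp_force: 61.9
```

Emit:
{"method": "carry_out", "body": {
  "steps": [
    [[0.3,0,0,0,0],[-0.4,0,0,0,0],[-1,0,0,0,0],[-1,0,0,0,0],[-1,0,0,0,0],[-1,0,0,0,0],[-1,0,0,-10,0],[-1,0,0,-25,0],[-1,0,0,-35,0],[-1,0,0,-35,0],[-1,0,0,-35,0],[-1,0,0,-30,0],[-1,0,0,0,0],[-1,0,0,0,0]]
  ]
}}

```text
time: 44.05
eef_pos: [0.5683, -0.2599, 0.2606]
tcp_rot: [0.001, 0.897, 0.442, 0.001]
force: [0.6, 0.2, 0.2]
gripper_width: 0.0854
grasp_force: 0.0
```

Run:
```python
from caps import *
c,im=snap("wrist","p4");print(tool()[0])
for o in caps(c,im,.012):print(*o)
```

```text
[ 0.5676 -0.2595  0.259 ]
[ 0.5684 -0.2596] 0.06715513442044951 (np.float64(8.82467474519627), np.float64(3.59135506663592)) 0.00980671089843384 121 False
```

Emit:
{"method": "carry_out", "body": {
  "steps": [
    [[-1,25,-27,0,0],[-1,25,-27,0,0],[-1,25,-27,0,0],[-1,25,-27,0,0],[-1,25,-27,0,0],[-1,25,-27,0,0],[-1,25,-27,0,0],[-1,25,-27,0,0],[-1,25,-27,0,0],[-1,25,-27,0,0],[-1,25,-27,0,0],[-1,25,-27,0,0],[-1,25,-27,0,0],[-1,25,-27,0,0],[-1,25,-27,0,0],[-1,25,-27,0,0],[-1,25,-27,0,0],[-1,20,-26,0,0],[-1,0,0,0,0],[-1,0,0,0,0]]
  ]
}}

```text
time: 46.1
eef_pos: [0.4532, 0.3887, 0.2572]
tcp_rot: [0.0, 0.897, 0.443, -0.002]
force: [0.5, -0.5, 0.3]
gripper_width: 0.0858
grasp_force: 0.0
```

```bash
python3 st.py; python3 caps.py wrist
```

```text
46.1 [0.4532 0.3887 0.2572] 52.57298390816594 0.08575699179284223 [ 0.5367 -0.5304  0.2663] [-0.0317  0.0037  0.0043] j6 1.1637716089332957
wrist [0.4537 0.388  0.2575]
   [0.3768 0.2775] 0.12455538221528861 (np.float64(-34.91070533342992), np.float64(20.183480007031566)) 0.008079152155234491 113 False
   [0.4539 0.3879] 0.09299622202848012 (np.float64(-125.00152137983012), np.float64(-122.59274094866005)) 0.008328464035671663 113 False
   [0.5913 0.3791] 0.10954928059045488 (np.float64(26.9441061814714), np.float64(32.22562255218093)) 0.009562637499437502 143 False
```

Emit:
{"method": "carry_out", "body": {
  "steps": [
    [[-1,0,0,40,0],[-1,0,0,40,0],[-1,0,0,40,0],[-1,0,0,40,0],[-1,0,0,21,0],[-1,0,0,0,0],[-1,0,0,0,0],[0,0,0,0,0],[1,0,0,0,0],[1,0,0,0,0],[1,0,0,0,0],[1,0,0,0,0],[1,0,0,0,0],[1,0,0,-10,0],[1,0,0,-30,0],[1,0,0,-40,0],[1,0,0,-40,0],[1,0,0,-30,0],[1,0,0,0,0],[1,0,0,0,0]]
  ]
}}

```text
time: 48.15
eef_pos: [0.4542, 0.3888, 0.2286]
tcp_rot: [-0.0, 0.897, 0.442, 0.001]
force: [-0.8, -1.0, -1.7]
gripper_width: 0.0383
grasp_force: 60.7
```

```bash
python3 hand.py 3
```

```text
(np.float64(-123.60693904165771), np.float64(-178.53725068692066), np.float64(176.09063340894448), np.float64(-0.00357591228870276), 462, array([-8.8965, -0.2272]))
[0.4542 0.3888 0.2286] (np.float64(-2.223670576164636), np.float64(-105.98536803831907), np.float64(-542.3051996674864), np.float64(139.12695305845196))
```

Emit:
{"method": "carry_out", "body": {
  "steps": [
    [[1,0,0,0,-0.148],[1,0,0,0,-0.148],[1,0,0,0,-0.148],[1,0,0,0,-0.148],[1,0,0,0,-0.148],[1,0,0,0,-0.148],[1,0,0,0,-0.148],[1,0,0,0,-0.148],[1,0,0,0,-0.148],[1,0,0,0,-0.148],[1,0,0,0,-0.148],[1,0,0,0,-0.148],[1,0,0,0,-0.148],[1,0,0,0,-0.148],[1,0,0,0,-0.148]]
  ]
}}

```text
time: 49.7
eef_pos: [0.453, 0.388, 0.2252]
tcp_rot: [-0.002, -0.0, 1.0, -0.001]
force: [-0.4, 0.4, -1.6]
gripper_width: 0.0388
grasp_force: 60.5
```

Emit:
{"method": "carry_out", "body": {
  "steps": [
    [[1,-6,-30,0,0],[1,-6,-30,0,0],[1,-6,-30,0,0],[1,-6,-30,0,0],[1,-6,-30,0,0],[1,-6,-30,0,0],[1,-6,-30,0,0],[1,-6,-30,0,0],[1,-6,-30,0,0],[1,-6,-30,0,0],[1,-6,-30,0,0],[1,-6,-30,0,0],[1,-6,-30,0,0],[1,-6,-30,0,0],[1,-6,-30,0,0],[1,-6,-30,20,0],[1,-6,-30,25,0],[1,-7,-32,25,0],[1,0,0,0,0],[1,0,0,0,0]]
  ]
}}

```text
time: 51.7
eef_pos: [0.5584, -0.1535, 0.1552]
tcp_rot: [-0.003, 0.004, 1.0, 0.001]
force: [0.3, 0.7, -1.5]
gripper_width: 0.0384
grasp_force: 60.9
```

```bash
python3 hand.py 3 -.0005; python3 st.py
```

```text
51.75 [ 0.5592 -0.1532  0.1566] 179.64498525286513 0.03826843589832646 [ 0.1183  0.1614 -1.1532] [0.0325 0.0162 0.0089] j6 -2.0369212248187103Traceback (most recent call last):
  File "hand.py", line 27, in <module>
    o=inhand(c,im,p,R);print(o);print(p,plan(int(sys.argv[1]),o[0],float(sys.argv[2]) if len(sys.argv)>2 else o[3],p,R))
  File "hand.py", line 13, in inhand
    col=int(round(u[0])); run=np.nonzero(blue[int(u[1]):,col])[0]; rows=int(u[1])+run[run<60].max()
                                                                                  ~~~~~~~~~~~~~~~^^
    return umr_maximum(a, axis, None, out, keepdims, initial, where)
ValueError: zero-size array to reduction operation maximum which has no identity
```

```bash
sed -i 's/rows=int(u\[1\])+run\[run<60\].max()/rows=int(u[1])+(run[run<60].max() if (run<60).any() else 0)/' hand.py; python3 hand.py 3 -.0005
```

```text
(np.float64(347.34023855367263), np.float64(179.5101168374201), np.float64(-167.6952533008075), np.float64(0.020170182838660226), 601, array([-9.336 ,  0.0798]))
[ 0.5592 -0.1532  0.1566] (np.float64(5.9959082758483495), np.float64(-2.725622269738166), np.float64(-1.4990774431239966), np.float64(67.08828048218015))
```

Run:
```python
import glob,os
from h import *
fs=sorted(glob.glob("pics/hand_*.png"),key=os.path.getmtime)
for t in (fs[-3],fs[-1]):
    im=cv2.imread(t);b,r=im[:,:,0].astype(int),im[:,:,2].astype(int)
    m=(r/np.maximum(b,1)>.6)&(b>40); blue=b>1.7*r+12
    print(t)
    for y in range(244,318,2): print(y,''.join('#' if m[y,x] else ('.' if blue[y,x] else ' ') for x in range(216,308)))
```

```text
pics/hand_4815.png
244 ######       .................................................................       #######
246 #####      ....................................................................      #######
248 ####       ....................................................................       ######
250 ####      ......................................................................      ######
252 ###       ......................................................................       #####
254 ##       ........................................................................       ####
256 ##      .........................................................................       ####
258 #       ..........................................................................       ###
260 #      ............................................................................       ##
262        ............................................................................       ##
264       ..............................................................................       #
266       ....
[... 5415 characters left out ...]
###############      
304     ##########################.........###############...... ##########################     
306     ###################################################################################   ##
308 #  ####################################################################################   ##
310 ############################################################################################
312 ############################################################################################
314 ############################################################################################
316 ############################################################################################
```

```bash
cat > rib.py <<'E'
# direction of a rib that points near tool -x: centre of the rib run in each row, line fit on the cap plane
import glob,os,sys
from h import *
from hand import plan
def ribrows(c,im,p,R,r0,r1,col,h=.0285):
    b,r=im[:,:,0].astype(int),im[:,:,2].astype(int);m=(r/np.maximum(b,1)>.6)&(b>40);q=[]
    for y in range(r0,r1):
        x=col
        while m[y,x-1]:x-=1
        z=col
        while m[y,z+1]:z+=1
        q.append(((x+z)/2,y))
    P=(plane(c,q,p[2]+h)-p)@R[:,:2]; k=np.polyfit(P[:,0],P[:,1],1)
    a=np.degrees(np.arctan2(-k[0],-1)); ty=np.degrees(np.arctan2(R[1,0],R[0,0]))
    return ty-a,a,P[0]*1000,P[-1]*1000
E
python3 - <<'E'
from rib import *
fs=sorted(glob.glob("pics/hand_*.png"),key=os.path.getmtime)
p,R=tool();c,im=load(fs[-1][5:-4]);o=ribrows(c,im,p,R,280,302,257);print(o,plan(3,o[0],-.0005,p,R))
c,im=load(fs[-3][5:-4]); 
from scipy.spatial.transform import Rotation as Ro
a=np.radians(52.55);R1=np.array([[np.cos(a),np.sin(a),0],[np.sin(a),-np.cos(a),0],[0,0,-1]])
print(ribrows(c,im,np.array([.4542,.3888,.2286]),R1,280,302,257))
E
```

```text
(np.float64(2.7034204453951247), np.float64(176.98805184321148), array([0.5184, 0.1405]), array([-11.4096,   0.6352])) (np.float64(-0.019138923737908018), np.float64(-2.4152563815268433), np.float64(-0.7620160614006469), np.float64(68.07626375595144))
(np.float64(-125.12636363263894), np.float64(177.67636363263895), array([-1.6831, -0.4486]), array([-13.7374,  -0.2041]))
```

Emit:
{"method": "carry_out", "body": {
  "steps": [
    [[1,-2.3,-0.8,15,-0.019],[1,0,0,20,0],[1,0,0,15,0],[1,0,0,10,0],[1,0,0,4,0],[1,0,0,2,0],[1,0,0,0,0],[1,0,0,0,0]]
  ]
}}

```text
time: 52.6
eef_pos: [0.563, -0.155, 0.0927]
tcp_rot: [0.001, -0.007, 1.0, -0.0]
force: [-0.0, -0.2, -1.6]
gripper_width: 0.0382
grasp_force: 61.3
```

```bash
python3 st.py
```

```text
52.6 [ 0.563  -0.155   0.0927] -179.23848036162727 0.03817498575266014 [-0.0004 -0.1679 -1.6071] [ 0.0665 -0.0172 -0.0011] j6 -2.0558684413152375
```

Emit:
{"method": "carry_out", "body": {
  "steps": [
    [[1,0.8,1.2,1,0],[1,0,0,1,0],[1,0,0,1,0],[1,0,0,0,0],[1,0,0,0,0]]
  ]
}}

```text
time: 53.1
eef_pos: [0.5626, -0.1538, 0.0915]
tcp_rot: [0.001, -0.007, 1.0, -0.0]
force: [-4.1, 2.6, 12.5]
gripper_width: 0.0388
grasp_force: 62.8
```

Emit:
{"method": "carry_out", "body": {
  "steps": [
    [[0.3,0,0,0,0],[-0.4,0,0,0,0],[-1,0,0,0,0],[-1,0,0,0,0],[-1,0,0,0,0],[-1,0,0,0,0],[-1,0,0,-10,0],[-1,0,0,-25,0],[-1,0,0,-35,0],[-1,0,0,-35,0],[-1,0,0,-35,0],[-1,0,0,-30,0],[-1,0,0,0,0],[-1,0,0,0,0]]
  ]
}}

```text
time: 54.5
eef_pos: [0.562, -0.1537, 0.2602]
tcp_rot: [0.001, -0.007, 1.0, -0.001]
force: [-0.2, -0.4, 0.0]
gripper_width: 0.0855
grasp_force: 0.0
```

Run:
```python
from caps import *
c,im=snap("wrist","p3");print(tool()[0])
for o in caps(c,im,.012):print(*o)
```

```text
[ 0.5613 -0.1534  0.2587]
[ 0.5686 -0.2579] 0.09523115064897181 (np.float64(-1.0622477359893914), np.float64(6.921125466234948)) 0.008914292076679476 120 False
[ 0.5639 -0.1529] 0.07233878941008454 (np.float64(3.301103094001172), np.float64(2.41058173682204)) 0.00832908538712441 128 False
```

Emit:
{"method": "carry_out", "body": {
  "steps": [
    [[-1,-2,29.5,0,0],[-1,-2,29.5,0,0],[-1,-2,29.5,0,0],[-1,-2,29.5,0,0],[-1,-2,29.5,0,0],[-1,-2,29.5,0,0],[-1,-2,29.5,0,0],[-1,-2,29.5,0,0],[-1,-2,29.5,0,0],[-1,-2,29.5,0,0],[-1,-2,29.5,0,0],[-1,-2,29.5,0,0],[-1,-2,29.5,0,0],[-1,-2,29.5,0,0],[-1,-2,29.5,0,0],[-1,-2,29.5,0,0],[-1,-2,29.5,0,0],[-1,-2,29.5,0,0],[-1,0,0,0,0],[-1,0,0,0,0]]
  ]
}}

```text
time: 56.55
eef_pos: [0.5896, 0.3779, 0.2567]
tcp_rot: [-0.002, -0.007, 1.0, -0.001]
force: [-0.1, -1.1, -0.1]
gripper_width: 0.0852
grasp_force: 0.0
```

```bash
python3 st.py
python3 - <<'E'
from caps import *
c,im=snap("wrist","a1")
for o in caps(c,im):
    print(*o)
    p,R=tool();print((np.array([*o[0],.0765])-p)@R*1000)
E
```

```text
56.55 [0.5896 0.3779 0.2567] -179.17170917452515 0.08523622937912897 [-0.0615 -1.1282 -0.0641] [-0.0028  0.0212  0.0057] j6 -1.184124443447732
[0.5921 0.379 ] 0.09560407569141194 (np.float64(29.382581239166427), np.float64(32.69809634253866)) 0.009189420524687571 107 False
[ -2.6367   2.1142 180.6942]
```

Emit:
{"method": "carry_out", "body": {
  "steps": [
    [[-1,-2,1,40,0],[-1,0,0,40,0],[-1,0,0,40,0],[-1,0,0,40,0],[-1,0,0,20,0],[-1,0,0,0,0],[-1,0,0,0,0],[0,0,0,0,0],[1,0,0,0,0],[1,0,0,0,0],[1,0,0,0,0],[1,0,0,0,0],[1,0,0,0,0],[1,0,0,-10,0],[1,0,0,-30,0],[1,0,0,-40,0],[1,0,0,-40,0],[1,0,0,-30,0],[1,0,0,0,0],[1,0,0,0,0]]
  ]
}}

```text
time: 58.6
eef_pos: [0.5925, 0.379, 0.2295]
tcp_rot: [0.0, -0.007, 1.0, 0.0]
force: [-1.4, 0.2, -3.6]
gripper_width: 0.0383
grasp_force: 60.8
```

```bash
cat > asc.py <<'E'
import glob,os
from h import *
t=max(glob.glob("pics/hand_*.png"),key=os.path.getmtime)
im=cv2.imread(t);b,r=im[:,:,0].astype(int),im[:,:,2].astype(int)
m=(r/np.maximum(b,1)>.6)&(b>40); blue=b>1.7*r+12
for y in range(244,316,3): print(y,''.join('#' if m[y,x] else ('.' if blue[y,x] else ' ') for x in range(216,308)))
E
python3 hand.py 2; python3 asc.py
```

```text
(np.float64(-257.1222306320859), np.float64(164.0281491315475), np.float64(77.88983128661867), np.float64(0.005766196906265486), 841, array([-8.355 ,  2.3913]))
[0.5925 0.379  0.2295] (np.float64(-4.553952016177905), np.float64(-434.54129711129747), np.float64(25.410093269282708), np.float64(140.02014409242375))
244 ######     ....................................................................     ########
247 #####      ....................................................................      #######
250 ####      ......................................................................      ######
253 ###      ........................................................................      #####
256 ###     ..........................................................................      ####
259 ##     ............................................................................      ###
262 #      ............................................................................       ##
265       ..............................................................................       #
268       
[... 841 characters left out ...]
.. #########         
295       ##############..............................################### ##############        
298       ################# ............................#################################       
301      ######################### .......................################################      
304     ##################################################################################      
307     ###################################################################################   # 
310 ########################################################################################### 
313 ############################################################################################
```

```bash
sed -i 's|        q.append(((x+z)/2,y))|        q.append(((x+z)/2,y));col=int(round((x+z)/2))|' rib.py
python3 - <<'E'
from rib import *
t=max(glob.glob("pics/hand_*.png"),key=os.path.getmtime)
p,R=tool();c,im=load(t[5:-4])
for r0,r1 in ((282,290),(283,293)):
    o=ribrows(c,im,p,R,r0,r1,216+54);print(o,plan(2,o[0],.0005,p,R))
E
```

```text
(np.float64(-327.70394692187824), np.float64(148.46668712213457), array([-3.9   ,  3.2506]), array([-7.9439,  5.7946])) (np.float64(-5.785835357143297), np.float64(-167.58922851868806), np.float64(-395.1642039852451), np.float64(138.02691484995754))
(np.float64(-328.1238898783388), np.float64(148.8866300785951), array([-4.4737,  3.7544]), array([-9.6972,  6.8257])) (np.float64(-5.793164744404093), np.float64(-164.6884549779044), np.float64(-396.37824063668205), np.float64(138.02691484995754))
```

Emit:
{"method": "carry_out", "body": {
  "steps": [
    [[1,0,0,0,0.12],[1,0,0,0,0.12],[1,0,0,0,0.125],[1,0,0,0,0.125],[1,-12.6,-30.5,0,0],[1,-12.6,-30.5,0,0],[1,-12.6,-30.5,0,0],[1,-12.6,-30.5,0,0],[1,-12.6,-30.5,0,0],[1,-12.6,-30.5,0,0],[1,-12.6,-30.5,0,0],[1,-12.6,-30.5,0,0],[1,-12.6,-30.5,0,0],[1,-12.6,-30.5,0,0],[1,-12.6,-30.5,0,0],[1,-12.6,-30.5,20,0],[1,-12.6,-30.5,25,0],[1,0,0,25,0],[1,0,0,0,0],[1,0,0,0,0]]
  ]
}}

```text
time: 60.65
eef_pos: [0.5549, -0.0479, 0.1575]
tcp_rot: [-0.002, 0.236, 0.972, 0.0]
force: [0.3, -0.4, -0.7]
gripper_width: 0.0385
grasp_force: 61.2
```

```bash
python3 hand.py 2 .0008 >/dev/null; python3 st.py
python3 - <<'E'
from rib import *
t=max(glob.glob("pics/hand_*.png"),key=os.path.getmtime)
p,R=tool();c,im=load(t[5:-4])
for r0,r1 in ((282,290),(283,293)):
    o=ribrows(c,im,p,R,r0,r1,216+54);print(o,plan(2,o[0],.0008,p,R))
E
```

```text
60.7 [ 0.556  -0.048   0.1589] 152.71744073589508 0.038223474658052134 [ 0.6196 -0.4367 -1.7455] [-0.0147 -0.0049  0.034 ] j6 -1.3935259010015426
(np.float64(3.653806335767541), np.float64(149.06363440012754), array([0.0519, 2.0029]), array([-3.8586,  4.4683])) (np.float64(-0.0025515607864114716), np.float64(-0.9315692167300607), np.float64(-0.9692937657425733), np.float64(69.36041435933433))
(np.float64(3.440745322159472), np.float64(149.2766954137356), array([-0.503 ,  2.4914]), array([-5.5537,  5.4672])) (np.float64(-0.00627017698150872), np.float64(-0.9279638838665994), np.float64(-0.9697763182941154), np.float64(69.36041435933433))
```

Emit:
{"method": "carry_out", "body": {
  "steps": [
    [[1,-0.9,-1,15,0],[1,0,0,20,0],[1,0,0,15,0],[1,0,0,10,0],[1,0,0,4,0],[1,0,0,2,0],[1,0,0,1,0],[1,0,0,0,0],[1,0,0,0,0]]
  ]
}}

```text
time: 61.6
eef_pos: [0.5573, -0.0502, 0.0929]
tcp_rot: [0.001, 0.236, 0.972, -0.0]
force: [-0.1, -0.8, 2.7]
gripper_width: 0.0384
grasp_force: 61.5
```

Emit:
{"method": "carry_out", "body": {
  "steps": [
    [[1,1.2,0.4,-1,0],[1,0,0,0,0],[1,0,0,1.5,0],[1,0,0,0.5,0],[1,0,0,0,0]]
  ]
}}

```text
time: 62.1
eef_pos: [0.556, -0.0491, 0.0929]
tcp_rot: [0.0, 0.236, 0.972, -0.0]
force: [-7.3, 1.0, 13.6]
gripper_width: 0.038
grasp_force: 63.2
```

Emit:
{"method": "carry_out", "body": {
  "steps": [
    [[0.3,0,0,0,0],[-0.4,0,0,0,0],[-1,0,0,0,0],[-1,0,0,0,0],[-1,0,0,0,0],[-1,0,0,0,0],[-1,0,0,-10,0],[-1,0,0,-25,0],[-1,0,0,-35,0],[-1,0,0,-35,0],[-1,0,0,-35,0],[-1,0,0,-30,0],[-1,0,0,0,0],[-1,0,0,0,0],[-1,0,0,0,0]]
  ]
}}

```text
time: 63.6
eef_pos: [0.5549, -0.0487, 0.2599]
tcp_rot: [-0.001, 0.236, 0.972, 0.0]
force: [-0.0, -1.1, -0.1]
gripper_width: 0.0852
grasp_force: 0.0
```

```bash
python3 st.py
python3 - <<'E'
from caps import *
c,im=snap("wrist","p2");p,R=tool()
for o in caps(c,im,.012):print(*o)
print((np.array([.377,.278,.26])-p)@R*1000)
E
```

```text
63.6 [ 0.5549 -0.0487  0.2599] 152.68041080462177 0.08520707922609522 [-0.0454 -1.0997 -0.0809] [-0.0134 -0.0204  0.0014] j6 -1.394657641207885
[ 0.5693 -0.258 ] 0.08552534175590976 (np.float64(-2.0149624695453165), np.float64(4.920650118908725)) 0.007592402061860263 92 False
[ 0.5633 -0.1534] 0.07941781363708278 (np.float64(4.275282025769172), np.float64(3.9161627625730824)) 0.008629660793314474 112 False
[ 0.5559 -0.05  ] 0.059362484226696655 (np.float64(8.011863790699623), np.float64(3.9670765406304187)) 0.008848416631193757 126 False
[307.8489 208.6763   0.2348]
```

Emit:
{"method": "carry_out", "body": {
  "steps": [
    [[-1,22,15,0,0],[-1,22,15,0,0],[-1,22,15,0,0],[-1,22,15,0,0],[-1,22,15,0,0],[-1,22,15,0,0],[-1,22,15,0,0],[-1,22,15,0,0],[-1,22,15,0,0],[-1,22,15,0,0],[-1,22,15,0,0],[-1,22,15,0,0],[-1,22,15,0,0],[-1,22,14,0,0],[-1,0,0,0,0],[-1,0,0,0,0],[-1,0,0,0,0]]
  ]
}}

```text
time: 65.35
eef_pos: [0.378, 0.2774, 0.2604]
tcp_rot: [-0.0, 0.236, 0.972, -0.001]
force: [0.6, -0.4, 0.2]
gripper_width: 0.0856
grasp_force: 0.0
```

```bash
python3 st.py
python3 - <<'E'
from caps import *
c,im=snap("wrist","d1")
for o in caps(c,im):
    print(*o)
    p,R=tool();print((np.array([*o[0],.0765])-p)@R*1000)
E
```

```text
65.35 [0.378  0.2774 0.2604] 152.6577597569583 0.08564947754454585 [ 0.5839 -0.3815  0.1595] [0.0111 0.0337 0.0122] j6 -0.7140692848886031
[ 0.5668 -0.0701] 0.29294935451837145 nan 0.0 0 True
[-327.334  -221.6111  184.1011]
[0.3765 0.2786] 0.10276091871950499 (np.float64(-23.792676418377564), np.float64(-21.247700432808184)) 0.009177494156787867 104 False
[  2.0088   0.5759 184.0266]
```

Emit:
{"method": "carry_out", "body": {
  "steps": [
    [[-1,2,0.5,40,0],[-1,0,0,40,0],[-1,0,0,40,0],[-1,0,0,40,0],[-1,0,0,23,0],[-1,0,0,0,0],[-1,0,0,0,0],[0,0,0,0,0],[1,0,0,0,0],[1,0,0,0,0],[1,0,0,0,0],[1,0,0,0,0],[1,0,0,0,0],[1,0,0,-10,0],[1,0,0,-30,0],[1,0,0,-40,0],[1,0,0,-40,0],[1,0,0,-30,0],[1,0,0,0,0],[1,0,0,0,0]]
  ]
}}

```text
time: 67.4
eef_pos: [0.3762, 0.2795, 0.2284]
tcp_rot: [0.0, 0.236, 0.972, 0.0]
force: [0.3, 0.2, -2.8]
gripper_width: 0.0381
grasp_force: 61.2
```

```bash
python3 hand.py 1; python3 asc.py
```

```text
(np.float64(-18.840942364484476), np.float64(173.07285018248723), np.float64(171.53185475790602), np.float64(0.020142793753663228), 492, array([-9.0742,  1.1025]))
[0.3762 0.2795 0.2284] (np.float64(-0.3951589900145242), np.float64(-210.32594130636417), np.float64(-208.62637377673448), np.float64(138.87580709260723))
244 ######     .................................................................##       #######
247 #####      ...................................................................        ######
250 ####      .....................................................................        #####
253 ###      .......................................................................        ####
256 ##       ........................................................................       ####
259 #       ..........................................................................       ###
262        ............................................................................       ##
265       ..............................................................................       #
268  
[... 846 characters left out ...]
......#######        
295           ####......................... ###############....................#########        
298        #    #####.......................###############................. ############       
301       ####    ######....................################............##################      
304      ########   ###########..............###############........######################      
307      ##########    ############### ......##############################################   # 
310     #############    ###################################################################### 
313 ###################    #####################################################################
```

Run:
```python
from rib import *
t=max(glob.glob("pics/hand_*.png"),key=os.path.getmtime)
p,R=tool();c,im=load(t[5:-4])
for r0,r1 in ((283,300),(284,304)):
    o=ribrows(c,im,p,R,r0,r1,216+39);print(o,plan(1,o[0],-.0002,p,R))
```

```text
(np.float64(-21.458889836962044), np.float64(174.1473471975343), array([-3.766,  0.907]), array([-13.0758,   1.6789])) (np.float64(-0.4408507930535214), np.float64(-181.03200763592946), np.float64(-216.70646993584353), np.float64(137.53471038107142))
(np.float64(-21.00694509964964), np.float64(173.69540246022189), array([-4.3377,  0.9077]), array([-15.4588,   2.1951])) (np.float64(-0.4329628693503591), np.float64(-182.73571597215295), np.float64(-215.27019887936194), np.float64(137.53471038107142))
```

Emit:
{"method": "carry_out", "body": {
  "steps": [
    [[1,0,0,0,-0.145],[1,0,0,0,-0.146],[1,0,0,0,-0.146],[1,-22.7,-27,0,0],[1,-22.7,-27,0,0],[1,-22.7,-27,0,0],[1,-22.7,-27,0,0],[1,-22.7,-27,0,0],[1,-22.7,-27,0,0],[1,-22.7,-27,0,0],[1,-22.7,-27,20,0],[1,0,0,25,0],[1,0,0,25,0],[1,0,0,0,0],[1,0,0,0,0],[1,0,0,0,0]]
  ]
}}

```text
time: 69.05
eef_pos: [0.5497, 0.0566, 0.1588]
tcp_rot: [0.001, 0.02, 1.0, -0.0]
force: [0.3, 1.1, -1.7]
gripper_width: 0.0387
grasp_force: 61.3
```

```bash
python3 hand.py 1 -.0002 >/dev/null; python3 st.py
python3 - <<'E'
from rib import *
t=max(glob.glob("pics/hand_*.png"),key=os.path.getmtime)
p,R=tool();c,im=load(t[5:-4])
for r0,r1 in ((283,300),(284,302)):
    o=ribrows(c,im,p,R,r0,r1,216+39);print(o,plan(1,o[0],-.0002,p,R))
E
```

```text
69.1 [0.55   0.0566 0.1593] 177.74914174827148 0.03865938436344269 [ 0.0046  0.1949 -1.4666] [-0.049  -0.0899 -0.0135] j6 -1.6436774566805707
(np.float64(3.592207587676853), np.float64(174.15693416059463), array([-1.8081,  0.5684]), array([-10.9782,   1.3275])) (np.float64(-0.0036266617557005497), np.float64(1.3571628951779315), np.float64(-0.5398589784520126), np.float64(69.76817074352365))
(np.float64(3.8040268032779068), np.float64(173.94511494499358), array([-2.3712,  0.569 ]), array([-12.149,   1.581])) (np.float64(7.028097552957639e-05), np.float64(1.3551591643112317), np.float64(-0.5441332444352336), np.float64(69.76817074352365))
```

Emit:
{"method": "carry_out", "body": {
  "steps": [
    [[1,1.3,-0.5,15,0],[1,0,0,20,0],[1,0,0,15,0],[1,0,0,10,0],[1,0,0,4,0],[1,0,0,2,0],[1,0,0,0,0],[1,0,0,0,0]]
  ]
}}

```text
time: 69.9
eef_pos: [0.5485, 0.0559, 0.0927]
tcp_rot: [0.001, 0.02, 1.0, -0.0]
force: [-0.3, -0.1, -3.0]
gripper_width: 0.0387
grasp_force: 61.4
```

Emit:
{"method": "carry_out", "body": {
  "steps": [
    [[1,0,0,1,0],[1,0,0,1,0],[1,0,0,0,0],[1,0,0,0,0],[0.3,0,0,0,0],[-0.4,0,0,0,0],[-1,0,0,0,0],[-1,0,0,0,0],[-1,0,0,0,0],[-1,0,0,0,0],[-1,0,0,-10,0],[-1,0,0,-25,0],[-1,0,0,-35,0],[-1,0,0,-35,0],[-1,0,0,-35,0],[-1,0,0,-30,0],[-1,0,0,0,0],[-1,0,0,0,0],[-1,0,0,0,0]]
  ]
}}

```text
time: 71.8
eef_pos: [0.5471, 0.056, 0.2589]
tcp_rot: [-0.001, 0.02, 1.0, 0.0]
force: [0.5, -0.2, 0.5]
gripper_width: 0.0854
grasp_force: 0.0
```

Emit:
{"method": "carry_out", "body": {
  "steps": [
    [[-1,30,5,-5,0],[-1,30,10,-5,0],[-1,30,10,0,0],[-1,30,10,0,0],[-1,30,10,0,0],[-1,0,0,0,0],[-1,0,0,0,0],[-1,0,0,0,0]]
  ]
}}

```text
time: 72.6
eef_pos: [0.4003, 0.1066, 0.2695]
tcp_rot: [-0.0, 0.02, 1.0, -0.0]
force: [0.2, 0.7, 0.4]
gripper_width: 0.0855
grasp_force: 0.0
```

```bash
python3 st.py
python3 - <<'E'
from caps import *
for n in ("top","wrist"):
    c,im=snap(n,"fin_"+n);print(n)
    for o in caps(c,im,.012):print(*o)
    if n=="top": B=cv2.resize(im[125:255,215:425],(800,495),interpolation=cv2.INTER_CUBIC)
cv2.imwrite("pics/fin.png",B)
E
```

```text
72.6 [0.4003 0.1066 0.2695] 177.70336724047158 0.08548414906410652 [0.1979 0.7107 0.4232] [-0.0336 -0.0095  0.0381] j6 -1.5586785091164372
top
[0.5492 0.0556] 0.13657407407407407 (np.float64(1.0524527871440439), np.float64(20.98529939304526)) 0.00948674696386116 19 False
[ 0.5553 -0.0473] 0.1412090447623443 (np.float64(-9.928992848760895), np.float64(69.78565816780416)) 0.010070529134530243 23 False
[ 0.5633 -0.1522] 0.10497981157469716 (np.float64(4.992211394182371), np.float64(3.433329591198088)) 0.010200288055718194 19 False
[ 0.5692 -0.2576] 0.1943844492440605 (np.float64(-2.300806197108042), np.float64(49.89080584497594)) 0.007703924482571055 24 False
wrist
[ 0.5695 -0.2604] 0.036077938403519805 nan 0.0 0 True
[ 0.5453 -0.1292] 0.8178158816456689 (np.float64(112.65692135775679), np.float64(-161.25536449262918)) 0.01843661653641767 9 False
[0.5489 0.0551] 0.0920044488383589 (np.float64(0.2492236200741108), np.float64(2.2059584376964665)) 0.008827235765215609 77 False
```

View pics/fin.png

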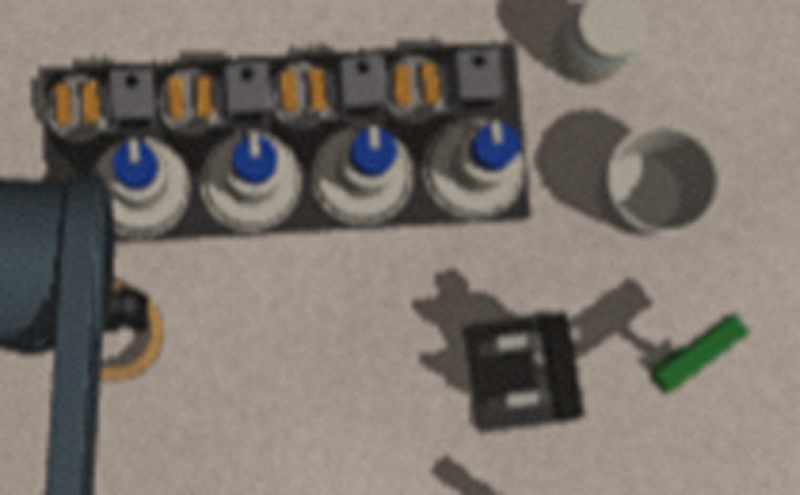

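The last picture shows all four bottles in their rings, caps at (134,163), (254,158), (373,150) and (494,145) with the ribs toward the readers. The slots lie along rail x and the key hangs in the cradle. Handing in.

```bash
python3 -c "
from workcell import manip
print(manip.finish_job())"
```

```text
the job is handed in; nothing more can be done
None
```

The job is handed in: all four screws are turned home with the key, the key is back in its cradle, and the four bottles stand in their rings (centres within about 2 mm) with labels facing the readers, at 73 s of the 210 s limit; the hand-in returned no verdict.

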